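Pack and clip shut the camp box

TASK

Pack the aluminium camp box for the weekend. Open its lid right back until it rests against its stop, put every round tin, the flat tin and the garlic bulb that are out on the worktop inside (lying or standing, anywhere in the box), then shut the lid and press both front clips down until they snap and stay shut by themselves. Not everything is there every time, and the jam jar, the kitchen timer and the sugar jar stay where they are.

Things in the scene. Friction and masses are not known exactly. Their poses are not given: they have to be found in the camera images.
- camp_box: low aluminium box, fixed to the worktop by its rubber feet, outer 164 (x) by 336 (y) mm, base 62 high, walls 4 thick, clear inside 156 by 328, inner floor 8 mm above its origin; the shut lid brings it to 97. Origin at the centre of its underside; -x is its front (towards the robot), +y its left
- lid_hinge (a point): middle of the lid's hinge line on the far rim, at box x +82, y 0, z 62 mm; the axis is along the box's y
- lid (a joint): lid angle in rad: 0 shut, 1.7 fully open against its stop. The lid (35 mm deep, 0.5 kg) falls shut when let go below about 1.3 and falls open onto its stop above that
- lid_handle (a point): centre of the bar handle on the lid's front: a dark round bar 10 mm thick and 108 long along y, standing 42 mm out from the lid's front face, so a finger fits behind it. With the lid shut it is at box x -124, y 0, z 80 mm; it swings with the lid about lid_hinge, radius 207 mm
- clip_left (a joint): angle in rad of the front clip on the box's left (+y): 0 snapped shut, hanging flat against the front; a spring makes it stand out at about 1.1 when not snapped (limit 1.4). It is a steel flap hinged on the front of the lid; pushed down and in it clicks over a spring bead on the base during its last 0.2 rad (about 8 N at its tip), only while the lid is shut, and then holds
- clip_right (a joint): the same for the clip on the right (-y)
- clip_left_hinge (a point): hinge centre of the left clip, fixed in the lid: with the lid shut at box x -98, y +112, z 76 mm; axis along the box's y. The flap is 52 mm wide (y), 4 mm thick and reaches 46 mm from the hinge
- clip_right_hinge (a point): the same for the right clip, at box y -112 mm
- clip_left_tip (a point): middle of the rolled lower edge of the left clip, 42 mm from its hinge: straight below the hinge when snapped, out in front (-x) when open
- clip_right_tip (a point): the same for the right clip
- tin_a: round food tin with a green label, 57 mm across and 72 high, 0.18 kg, stands upright at the start; origin at the centre of its underside, z up its axis. Up to three of them; may be absent
- tin_b: round food tin with a green label, 57 mm across and 72 high, 0.18 kg, stands upright at the start; origin at the centre of its underside, z up its axis. Up to three of them; may be absent
- tin_c: round food tin with a green label, 57 mm across and 72 high, 0.18 kg, stands upright at the start; origin at the centre of its underside, z up its axis. Up to three of them; may be absent
- flat_tin: flat fish tin with rounded corners, 63 (x) by 105 (y) by 25 mm high, 0.15 kg, lying; origin at the centre of its underside. May be absent
- garlic: garlic bulb, 60 by 57 mm, 58 high to the tip of its stalk, widest 20 mm up, 0.04 kg; origin under its centre, z up. May be absent
- the_jam_jar: faceted jam jar with a red-striped lid, 71 mm across, 89 high; bystander; origin at the centre of its underside
- timer: red mechanical kitchen timer, 66 mm across, 69 high; bystander; origin at the centre of its underside
- sugar_jar: glass jar with a bail lid, 75 by 67 mm, 96 high; bystander; origin at the centre of its underside

How it is judged:
On the way, in this order (a step that is already met when the one before it is completed fails the run):
1. the lid is open against its stop (value of joint lid above 1.66 rad), for 0.3 s.
2. everything is in the box while the lid is still open (x of tin_a in the frame of camp_box between -0.075 and 0.075 m and y of tin_a in the frame of camp_box between -0.16 and 0.16 m and z of tin_a in the frame of camp_box between 0 and 0.05 m and x of tin_b in the frame of camp_box between -0.075 and 0.075 m and y of tin_b in the frame of camp_box between -0.16 and 0.16 m and z of tin_b in the frame of camp_box between 0 and 0.05 m and x of tin_c in the frame of camp_box between -0.075 and 0.075 m and y of tin_c in the frame of camp_box between -0.16 and 0.16 m and z of tin_c in the frame of camp_box between 0 and 0.05 m and x of garlic in the frame of camp_box between -0.075 and 0.075 m and y of garlic in the frame of camp_box between -0.16 and 0.16 m and z of garlic in the frame of camp_box between 0 and 0.05 m and x of flat_tin in the frame of camp_box between -0.075 and 0.075 m and y of flat_tin in the frame of camp_box between -0.16 and 0.16 m and z of flat_tin in the frame of camp_box between 0 and 0.05 m and value of joint lid above 1.5 rad), for 0.3 s.
3. the lid is shut over the packed things (x of tin_a in the frame of camp_box between -0.075 and 0.075 m and y of tin_a in the frame of camp_box between -0.16 and 0.16 m and z of tin_a in the frame of camp_box between 0 and 0.05 m and x of tin_b in the frame of camp_box between -0.075 and 0.075 m and y of tin_b in the frame of camp_box between -0.16 and 0.16 m and z of tin_b in the frame of camp_box between 0 and 0.05 m and x of tin_c in the frame of camp_box between -0.075 and 0.075 m and y of tin_c in the frame of camp_box between -0.16 and 0.16 m and z of tin_c in the frame of camp_box between 0 and 0.05 m and x of garlic in the frame of camp_box between -0.075 and 0.075 m and y of garlic in the frame of camp_box between -0.16 and 0.16 m and z of garlic in the frame of camp_box between 0 and 0.05 m and x of flat_tin in the frame of camp_box between -0.075 and 0.075 m and y of flat_tin in the frame of camp_box between -0.16 and 0.16 m and z of flat_tin in the frame of camp_box between 0 and 0.05 m and value of joint lid below 0.03 rad), for 0.2 s.
At the end, for the whole second after the job is handed in: Every tin and the garlic that were out are inside the box, the lid is shut (hinge below 0.03 rad) and both clips hold by themselves (below 0.08 rad) (all of step 3 and value of joint each of clip_left, clip_right below 0.08 rad); the robot touches nothing.
It fails at once if a bystander (jam jar, timer, sugar jar) pushed more than 5 cm or knocked over (distance of any of the_jam_jar, timer, sugar_jar from where it was at the start of the episode above 0.05 m or angle between any of the_jam_jar, timer, sugar_jar's own z axis and vertical above 0.6 rad).
Of tin_a, tin_b, tin_c, garlic, flat_tin only 3 to 5 are there at a start; the rules pass over those that are not, and their reading is None.
At some moment in a run one of tin_a, tin_b, tin_c, garlic, flat_tin may be knocked a few centimetres aside while the robot is not near it.
Once in a run the grip may slacken for a moment while it holds something.
It also fails if it takes over 210 s, if anything falls off the work surface, if the arm or the gripper's body presses on something with over 40 N, if the wrist force passes 120 N, or if a joint passes its speed limit or range.

ROBOT

A 6-joint arm with a two-finger parallel gripper is mounted at the origin on a cart in front of the work surface, level with it; the furniture and walls round the work are solid. World frame = base frame: x ahead of the robot, y to its left, z up, the work surface at z = 0. Lengths are in m, angles in rad, forces in N, time in s.
With the tool pointing down it reaches from about 0.3 to 0.875 m from the base axis. Payload 4.2 kg.
Tool frame: the origin (TCP) lies at the very end of the fingers, on their centre line; the grasp point (between the pads) lies 19 mm behind it; z points along the fingers, y is the line along which they close (so a half turn about z gives the same grasp; the last joint's range is limited). The gripper opens to 85 mm and grips with 20 to 120 N. Pads are 22 mm wide; open, the fingers measure 114 mm over their backs; the gripper's body (76 mm by 85 mm) begins 54 mm behind the grasp point. The pads swing forward as they close: fully open they stand 13 mm farther back than shut.
Start: joints at [-1.125, 0.32, 1.565, -0, 1.257, -0.02], TCP at [0.258, -0.514, 0.231] pointing down, gripper open.
Joint ranges: [-3.11, 3.11], [-0.84, 2.01], [0.21, 2.61], [-1.34, 4.49], [0.05, 2.63], [-2.56, 2.56]. Speed limits (rad/s): [2.57, 2.57, 3.14, 3.14, 3.14, 3.14].

INTERFACE

Orientations are given as a unit quaternion [x, y, z, w].
In Python, from rig import robot, vision gives the robot as it stands.
- The arm moves only by the tool jog_arm, never from a script. Its argument "commands" is a list of rows, each an object of numbers: "tx", "ty", "tz": the shift along the world's x, y, z as a fraction of full scale; "roll": the turn about the world's z as a fraction of full scale; "hand": the opening in per cent of the stroke, from 0 (shut) to 100 (fully open). A call has 1 to 5 rows; each row shifts and turns the commanded pose from where the row before left it; what a row does not reach is not made up. Full scale, the value 1, is 0.02 m for a shift and 5 degrees for a turn. A row lasts 1/12 s, in which the tool goes at most 41.7 mm and 7.16 degrees, less where a joint would pass 70% of its speed; a pose out of reach is approached as far as the arm can. A call with a number of a shift or a turn outside -1 to 1 is refused whole. A call with a gripper value outside its range is refused whole. The fingers move at their own pace and stop on an object; the grip force is fixed at half the most. Time passes only in rows, so rows that do not move let the fingers close. It gives the time, the measured TCP pose, the force, the opening and the grip force at its end, in the units of the state.
- robot.state(): the state, without advancing time (a new reading comes with each control period).
- vision.grab_frame(name): name is "scene" or "top" or "wrist"; returns a dict with "img" (480x640x3 uint8, red, green, blue), "range_z" (480x640 float32, m along the optical axis (not along the pixel's ray), 0 where there is no reading), "fx", "fy", "cx", "cy" (pixels), "dist" ([k1, k2, p1, p2, k3] as OpenCV has them; the pictures are not rectified), "position" and "rotation" of the camera in the world. Camera axes: x right, y down, z forward; pixel columns grow to the right and rows downward; lengths in m; the calibration is good to about 2 mm. A picture is of the moment at which its call begins.
- robot.close_job(): hands the job in; it is judged then, once.
The state is a dict: "time_s": time; "q": joint angles; "joint_velocities": joint speeds; "tau": joint torques, N m; "position": TCP position; "eef_rot": TCP orientation; "force": force on the tool from outside, world axes, zero at the start; "moment": the same for the moment, N m; "width": opening from 0.0 (shut) to 1.0 (fully open); "finger_force": force on a finger pad.
Only numpy, scipy, OpenCV 4.12 (cv2) and the standard library are available. Lean on these libraries where they do the work, as an engineer would, in place of code of your own. Each camera call takes 0.05 s, during which the arm holds its last target. There are 200 camera calls.

## Working session

There is one attempt and no reset: what is moved stays moved. The work goes in short steps, Python scripts to look and compute and a tool call to move; the robot and the scene stay as the last step left them, time stands still between calls to the robot, and variables do not carry over. Pictures are saved under pics/ and viewed, at most 14 in all, crops included, and the job is handed in when it is done.

Besides the shell and the picture viewer there is one more tool, called after "Request:" by a JSON object that holds its "method" and its "body". jog_arm: Moves the arm, as the interface text tells. Shift numbers are shares of 0.02 m and turn numbers shares of 5 degrees, none past 1 either way. Its arguments: {"type":"object","properties":{"commands":{"type":"array"}},"required":["commands"]}

```bash
mkdir -p pics; cat > h.py <<'E'
import numpy as np, cv2
from rig import robot, vision
def grab(n,save=None):
    f=vision.grab_frame(n)
    if save: cv2.imwrite('pics/'+save+'.png',f['img'][:,:,::-1])
    return f
def R(f):
    r=np.array(f['rotation'])
    if r.size==4:
        from scipy.spatial.transform import Rotation
        return Rotation.from_quat(r.ravel()).as_matrix()
    return r.reshape(3,3)
def cloud(f):
    K=np.array([[f['fx'],0,f['cx']],[0,f['fy'],f['cy']],[0,0,1]])
    v,u=np.mgrid[0:480,0:640]
    p=cv2.undistortPoints(np.stack([u,v],-1).reshape(-1,1,2).astype(np.float64),K,np.array(f['dist'],float)).reshape(480,640,2)
    z=f['range_z']
    P=np.dstack([p[...,0]*z,p[...,1]*z,z])@R(f).T+np.array(f['position'])
    P[z==0]=np.nan
    return P
E
python3 - <<'E'
from h import *
print(robot.state())
for n in ('top','scene'):
    f=grab(n,n+'0'); np.save(n+'0.npy',cloud(f)); print(n,f['position'],f['rotation'],f['fx'])
E
```

```text
{'time_s': 0.0, 'q': array([-1.12500681e+00,  3.20278467e-01,  1.56567628e+00, -4.37575522e-06,
        1.25741802e+00, -1.99896446e-02]), 'joint_velocities': array([-0.00123215, -0.00174531, -0.00144536, -0.00015383,  0.00035458,
       -0.00056309]), 'tau': array([ 2.73040474e-03, -4.15523601e+01, -2.34162569e+01,  2.45112960e-04,
        8.12813145e-03, -4.93901624e-06]), 'position': array([ 0.2580395 , -0.51330698,  0.23049105]), 'eef_rot': array([ 9.73003030e-01,  2.30790624e-01, -1.90099084e-04, -8.69524331e-04]), 'force': array([ 0.6764484 , -0.80071266,  0.3724309 ]), 'moment': array([ 0.05255872, -0.0627975 ,  0.01493354]), 'finger_force': 0.0, 'width': 0.997956330163666}
top [0.3475483  0.04505393 1.05438705] [-0.6855657   0.72028038 -0.07553296  0.07409875] 449.37896800439006
scene [0.12351588 0.5200407  0.81057712] [-0.34268345  0.87302357 -0.32058034  0.13276348] 484.832026346229
```

View pics/top0.png

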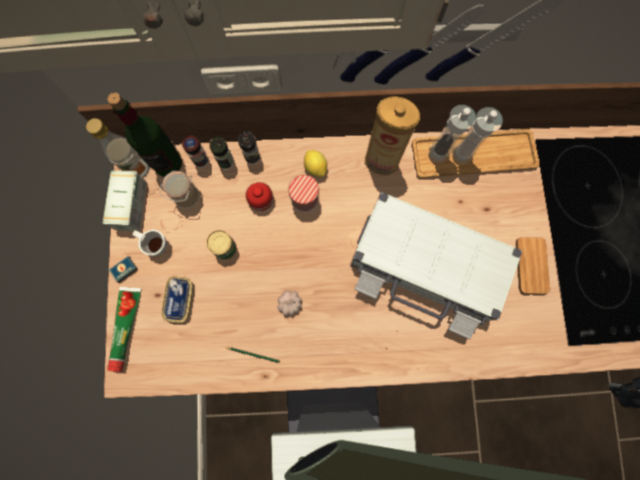

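View pics/scene0.png

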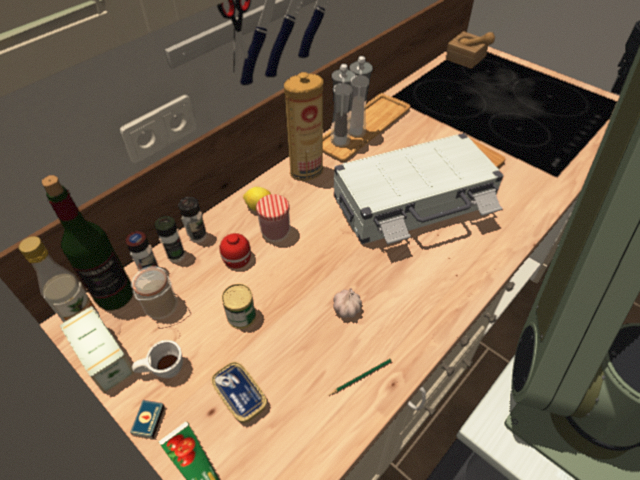

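The top view shows one round tin (221,245), the flat tin (178,300), the garlic (289,303) and the shut box centred near (437,256) and turned, with its clips at (370,285) and (465,322). The bystanders are the timer (259,195), the jam jar (304,190) and the sugar jar (178,187).

```bash
cat > m.py <<'E'
from h import *
P=np.load('top0.npy'); 
def seg(u0,u1,v0,v1,z0,z1):
    Q=P[v0:v1,u0:u1].reshape(-1,3); return Q[(Q[:,2]>z0)&(Q[:,2]<z1)]
def rect(n,Q):
    c,s,a=cv2.minAreaRect(Q[:,:2].astype(np.float32)); print(n,np.round(c,4),np.round(s,4),round(a,2),'z',np.round(np.percentile(Q[:,2],[5,50,95]),4),len(Q))
rect('lid',seg(340,525,190,345,.088,.105))
rect('tin',seg(195,245,220,275,.06,.08))
rect('flat',seg(155,200,270,330,.015,.035))
rect('garlic',seg(270,310,280,325,.012,.07))
rect('timer',seg(240,275,175,215,.03,.09))
rect('jam',seg(285,325,170,215,.075,.1))
rect('sugar',seg(155,200,165,212,.075,.11))
rect('canister',seg(360,425,90,180,.12,.4))
rect('shakers',seg(425,500,100,170,.08,.3))
rect('handle',seg(385,450,290,330,.06,.09))
for uv in [(370,285),(465,322),(420,300),(440,372),(300,250)]: print(uv,P[uv[1],uv[0]])
E
python3 m.py
```

```text
lid [ 0.5025 -0.2161] [0.3386 0.2104] 63.57 z [0.0947 0.0978 0.1007] 11393
tin [0.579  0.2567] [0.0562 0.0561] 83.37 z [0.0648 0.0695 0.0733] 523
flat [0.4617 0.3647] [0.0614 0.1053] 80.38 z [0.0197 0.0227 0.026 ] 1147
garlic [0.4391 0.1045] [0.0524 0.0547] 87.17 z [0.0272 0.0379 0.05  ] 460
timer [0.6944 0.1667] [0.0625 0.0636] 21.12 z [0.0367 0.0556 0.0692] 593
jam [0.6881 0.0601] [0.0693 0.0693] 68.42 z [0.0845 0.089  0.0921] 745
sugar [0.7216 0.366 ] [0.1061 0.0703] 60.62 z [0.0805 0.094  0.0977] 678
canister [ 0.8072 -0.1442] [0.1519 0.1235] 86.72 z [0.1326 0.1989 0.2562] 3076
shakers [ 0.8115 -0.3127] [0.1924 0.1041] 87.61 z [0.09   0.1544 0.2058] 2752
handle [ 0.4234 -0.1903] [0.1536 0.0542] 59.97 z [0.0677 0.0846 0.0881] 438
(370, 285) [ 0.46646472 -0.07697286  0.06562015]
(465, 322) [ 0.37441617 -0.27688056  0.072087  ]
(420, 300) [ 0.43257913 -0.19854747  0.00580776]
(440, 372) [ 0.26710633 -0.23025608  0.00100961]
(300, 250) [0.56660526 0.07624862 0.00075037]
```

```bash
cat > fit.py <<'E'
from h import *
P=np.load('top0.npy')
Q=P[185:345,335:530].reshape(-1,3)
L=Q[(Q[:,2]>.092)&(Q[:,2]<.104)]
for yaw in np.deg2rad([-27,-26,-25.5,-25,-24.5,-24]):
    ex=np.array([np.cos(yaw),np.sin(yaw)]);ey=np.array([-ex[1],ex[0]])
    a,b=L[:,:2]@ex,L[:,:2]@ey
    # local edges per strip
    bc=np.linspace(b.min()+.03,b.max()-.03,12); far=[np.percentile(a[abs(b-t)<.012],99) for t in bc]; near=[np.percentile(a[abs(b-t)<.012],1) for t in bc]
    print(round(np.rad2deg(yaw),1),'far',np.round(far,3),'near',np.round(near,3),'b',np.round(np.percentile(b,[.5,99.5]),3))
E
python3 fit.py
```

```text
-27.0 far [0.65  0.649 0.648 0.648 0.649 0.648 0.648 0.648 0.648 0.647 0.646 0.646] near [0.489 0.488 0.489 0.488 0.488 0.488 0.488 0.486 0.485 0.486 0.486 0.485] b [-0.13   0.201]
-26.0 far [0.648 0.647 0.648 0.648 0.649 0.648 0.649 0.649 0.649 0.649 0.649 0.649] near [0.487 0.487 0.488 0.487 0.488 0.489 0.488 0.487 0.486 0.488 0.488 0.488] b [-0.14   0.191]
-25.5 far [0.647 0.647 0.647 0.647 0.649 0.648 0.649 0.65  0.65  0.65  0.65  0.65 ] near [0.486 0.486 0.488 0.487 0.488 0.489 0.489 0.488 0.487 0.489 0.489 0.49 ] b [-0.145  0.186]
-25.0 far [0.645 0.646 0.647 0.647 0.648 0.648 0.65  0.65  0.65  0.651 0.651 0.651] near [0.485 0.485 0.487 0.487 0.488 0.489 0.489 0.489 0.488 0.489 0.49  0.491] b [-0.15   0.181]
-24.5 far [0.644 0.646 0.646 0.646 0.648 0.648 0.65  0.651 0.651 0.652 0.652 0.653] near [0.484 0.484 0.486 0.486 0.488 0.489 0.49  0.489 0.488 0.49  0.492 0.492] b [-0.155  0.176]
-24.0 far [0.643 0.645 0.645 0.646 0.648 0.648 0.65  0.651 0.652 0.653 0.653 0.654] near [0.483 0.484 0.485 0.486 0.487 0.489 0.49  0.49  0.489 0.491 0.493 0.494] b [-0.16   0.171]
```

Request:
{"method": "jog_arm", "body": {"commands": [{"tx":0.381,"ty":0.855,"tz":-0.15,"roll":0.37,"hand":42},{"tx":0.381,"ty":0.855,"tz":-0.15,"roll":0.37,"hand":42},{"tx":0.381,"ty":0.855,"tz":-0.15,"roll":0.37,"hand":42},{"tx":0.381,"ty":0.855,"tz":-0.15,"roll":0.37,"hand":42},{"tx":0.381,"ty":0.855,"tz":-0.15,"roll":0.37,"hand":42}]}}

```text
time_s: 0.52
position: [0.2964, -0.4272, 0.2157]
eef_rot: [0.951, 0.309, -0.0, -0.0]
force: [0.3, 0.1, -0.0]
width: 0.421
finger_force: 0.0
```

Request:
{"method": "jog_arm", "body": {"commands": [{"tx":0.381,"ty":0.855,"tz":-0.15,"roll":0.37,"hand":42},{"tx":0.381,"ty":0.855,"tz":-0.15,"roll":0.37,"hand":42},{"tx":0.381,"ty":0.855,"tz":-0.15,"roll":0.37,"hand":42},{"tx":0.381,"ty":0.855,"tz":-0.15,"roll":0.37,"hand":42},{"tx":0.381,"ty":0.855,"tz":-0.15,"roll":0.37,"hand":42}]}}

```text
time_s: 0.93
position: [0.3345, -0.3417, 0.2008]
eef_rot: [0.923, 0.385, -0.0, -0.0]
force: [0.4, -0.1, 0.4]
width: 0.424
finger_force: 0.0
```

Request:
{"method": "jog_arm", "body": {"commands": [{"tx":0.381,"ty":0.855,"tz":-0.15,"roll":0.37,"hand":42},{"tx":0.381,"ty":0.855,"tz":-0.15,"roll":0.37,"hand":42},{"tx":0.381,"ty":0.855,"tz":-0.15,"roll":0.37,"hand":42},{"tx":0.381,"ty":0.855,"tz":-0.15,"roll":0.37,"hand":42},{"tx":0.381,"ty":0.855,"tz":-0.15,"roll":0.37,"hand":42}]}}

```text
time_s: 1.35
position: [0.3726, -0.2562, 0.1859]
eef_rot: [0.889, 0.458, -0.0, -0.0]
force: [0.8, 0.5, 0.0]
width: 0.418
finger_force: 0.0
```

Request:
{"method": "jog_arm", "body": {"commands": [{"tx":0.381,"ty":0.855,"tz":-0.15,"roll":0.37,"hand":42},{"tx":0.381,"ty":0.855,"tz":-0.15,"roll":0.37,"hand":42},{"tx":0.381,"ty":0.855,"tz":-0.15,"roll":0.37,"hand":42},{"tx":0.381,"ty":0.855,"tz":-0.15,"roll":0.37,"hand":42},{"tx":0.381,"ty":0.855,"tz":-0.15,"roll":0.37,"hand":42}]}}

```text
time_s: 1.77
position: [0.4107, -0.1708, 0.171]
eef_rot: [0.849, 0.528, -0.0, -0.0]
force: [0.1, 0.5, 0.4]
width: 0.418
finger_force: 0.0
```

Request:
{"method": "jog_arm", "body": {"commands": [{"hand":42},{"hand":42},{"hand":42}]}}

```text
$.commands[0]: bad value
```

```bash
python3 - <<'E'
from h import *
from scipy.spatial.transform import Rotation as Ro
s=robot.state(); print(s['position'],Ro.from_quat(s['eef_rot']).as_matrix()[:,1],s['width'])
f=grab('wrist','w1')
E
```

```text
[ 0.41066779 -0.17075634  0.17095155] [ 8.97086742e-01 -4.41854108e-01 -5.69700054e-04] 0.4178831366830553
```

View pics/w1.png

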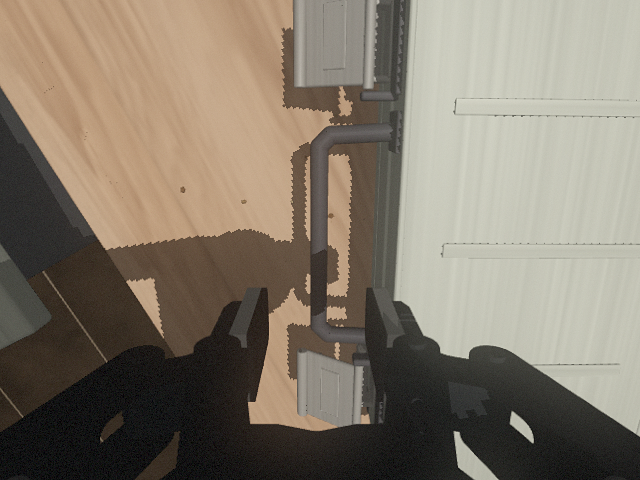

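The wrist view shows the bar at column 320, midway between the fingers (268 and 366). Next I descend and grip.

Request:
{"method": "jog_arm", "body": {"commands": [{"tx":0,"ty":0,"tz":-1,"roll":0,"hand":42},{"tx":0,"ty":0,"tz":-1,"roll":0,"hand":42},{"tx":0,"ty":0,"tz":-1,"roll":0,"hand":42},{"tx":0,"ty":0,"tz":-1,"roll":0,"hand":42},{"tx":0,"ty":0,"tz":-1,"roll":0,"hand":42}]}}

```text
time_s: 2.23
position: [0.4104, -0.1719, 0.0704]
eef_rot: [0.85, 0.528, -0.0, 0.0]
force: [0.5, -1.0, -0.1]
width: 0.421
finger_force: 0.0
```

Request:
{"method": "jog_arm", "body": {"commands": [{"tx":0,"ty":0,"tz":-0.5,"roll":0,"hand":42},{"tx":0,"ty":0,"tz":0,"roll":0,"hand":0},{"tx":0,"ty":0,"tz":0,"roll":0,"hand":0},{"tx":0,"ty":0,"tz":0,"roll":0,"hand":0},{"tx":0,"ty":0,"tz":0,"roll":0,"hand":0}]}}

```text
time_s: 2.65
position: [0.4112, -0.1723, 0.0619]
eef_rot: [0.849, 0.528, 0.0, 0.001]
force: [1.0, -1.5, -4.2]
width: 0.09
finger_force: 58.3
```

```bash
python3 - <<'E'
from h import *
s=robot.state(); print(s['position'],s['width'],s['force'],s['finger_force'])
th=np.linspace(0,1.68,29)+.087
ex=np.array([.8965,-.4431])
d=-.207*np.cos(th); z=.207*np.sin(th)
D=np.diff(d);Z=np.diff(z)
for i in range(28): print(i,np.round([D[i]*ex[0]/.02,D[i]*ex[1]/.02,Z[i]/.02],3))
E
```

```text
[ 0.41123824 -0.17229796  0.0619407 ] 0.09029398783774159 [ 0.95518172 -1.50909891 -4.19461315] 58.33045721054077
0 [ 0.065 -0.032  0.617]
1 [ 0.098 -0.048  0.611]
2 [ 0.131 -0.065  0.604]
3 [ 0.163 -0.081  0.594]
4 [ 0.195 -0.096  0.582]
5 [ 0.225 -0.111  0.568]
6 [ 0.256 -0.126  0.552]
7 [ 0.285 -0.141  0.534]
8 [ 0.313 -0.155  0.514]
9 [ 0.34  -0.168  0.492]
10 [ 0.366 -0.181  0.468]
11 [ 0.39  -0.193  0.443]
12 [ 0.413 -0.204  0.416]
13 [ 0.435 -0.215  0.387]
14 [ 0.455 -0.225  0.358]
15 [ 0.473 -0.234  0.327]
16 [ 0.49  -0.242  0.294]
17 [ 0.505 -0.25   0.261]
18 [ 0.518 -0.256  0.227]
19 [ 0.529 -0.262  0.192]
20 [ 0.539 -0.266  0.156]
21 [ 0.546 -0.27   0.12 ]
22 [ 0.552 -0.273  0.083]
23 [ 0.555 -0.274  0.046]
24 [ 0.557 -0.275  0.009]
25 [ 0.556 -0.275 -0.029]
26 [ 0.554 -0.274 -0.066]
27 [ 0.549 -0.271 -0.103]
```

Gripped at 58 N. I swing the lid up along the arc.

Request:
{"method": "jog_arm", "body": {"commands": [{"tx":0.065,"ty":-0.032,"tz":0.617,"roll":0,"hand":0},{"tx":0.098,"ty":-0.048,"tz":0.611,"roll":0,"hand":0},{"tx":0.131,"ty":-0.065,"tz":0.604,"roll":0,"hand":0},{"tx":0.163,"ty":-0.081,"tz":0.594,"roll":0,"hand":0},{"tx":0.195,"ty":-0.096,"tz":0.582,"roll":0,"hand":0}]}}

```text
time_s: 3.07
position: [0.4241, -0.1787, 0.1225]
eef_rot: [0.849, 0.528, 0.0, 0.001]
force: [3.8, -3.1, -7.5]
width: 0.091
finger_force: 58.2
```

Request:
{"method": "jog_arm", "body": {"commands": [{"tx":0.225,"ty":-0.111,"tz":0.568,"roll":0,"hand":0},{"tx":0.256,"ty":-0.126,"tz":0.552,"roll":0,"hand":0},{"tx":0.285,"ty":-0.141,"tz":0.534,"roll":0,"hand":0},{"tx":0.313,"ty":-0.155,"tz":0.514,"roll":0,"hand":0},{"tx":0.34,"ty":-0.168,"tz":0.492,"roll":0,"hand":0}]}}

```text
time_s: 3.48
position: [0.4511, -0.1921, 0.1753]
eef_rot: [0.849, 0.528, -0.001, -0.001]
force: [0.2, -1.1, -6.1]
width: 0.096
finger_force: 58.3
```

Request:
{"method": "jog_arm", "body": {"commands": [{"tx":0.366,"ty":-0.181,"tz":0.468,"roll":0,"hand":0},{"tx":0.39,"ty":-0.193,"tz":0.443,"roll":0,"hand":0},{"tx":0.413,"ty":-0.204,"tz":0.416,"roll":0,"hand":0},{"tx":0.435,"ty":-0.215,"tz":0.387,"roll":0,"hand":0},{"tx":0.455,"ty":-0.225,"tz":0.358,"roll":0,"hand":0}]}}

```text
time_s: 3.9
position: [0.4902, -0.2115, 0.2172]
eef_rot: [0.849, 0.528, -0.002, -0.003]
force: [-6.9, 2.7, 3.9]
width: 0.09
finger_force: 58.5
```

Request:
{"method": "jog_arm", "body": {"commands": [{"tx":0.473,"ty":-0.234,"tz":0.327,"roll":0,"hand":0},{"tx":0.49,"ty":-0.242,"tz":0.294,"roll":0,"hand":0},{"tx":0.505,"ty":-0.25,"tz":0.261,"roll":0,"hand":0},{"tx":0.518,"ty":-0.256,"tz":0.227,"roll":0,"hand":0},{"tx":0.529,"ty":-0.262,"tz":0.192,"roll":0,"hand":0}]}}

```text
time_s: 4.32
position: [0.5423, -0.2374, 0.2446]
eef_rot: [0.85, 0.528, -0.001, -0.0]
force: [-3.8, -0.0, 7.0]
width: 0.086
finger_force: 62.1
```

Request:
{"method": "jog_arm", "body": {"commands": [{"tx":0.539,"ty":-0.266,"tz":0.156,"roll":0,"hand":0},{"tx":0.546,"ty":-0.27,"tz":0.12,"roll":0,"hand":0},{"tx":0.552,"ty":-0.273,"tz":0.083,"roll":0,"hand":0},{"tx":0.555,"ty":-0.274,"tz":0.046,"roll":0,"hand":0},{"tx":0.557,"ty":-0.275,"tz":0.009,"roll":0,"hand":0}]}}

```text
time_s: 4.73
position: [0.598, -0.2651, 0.2522]
eef_rot: [0.85, 0.527, -0.0, 0.0]
force: [-2.6, 0.0, 2.3]
width: 0.086
finger_force: 63.3
```

Request:
{"method": "jog_arm", "body": {"commands": [{"tx":0.556,"ty":-0.275,"tz":-0.029,"roll":0,"hand":0},{"tx":0.554,"ty":-0.274,"tz":-0.066,"roll":0,"hand":0}]}}

```text
time_s: 4.9
position: [0.6206, -0.2763, 0.2508]
eef_rot: [0.85, 0.528, -0.0, 0.001]
force: [-1.9, -0.5, 3.9]
width: 0.09
finger_force: 62.7
```

Request:
{"method": "jog_arm", "body": {"commands": [{"tx":0.549,"ty":-0.271,"tz":-0.103,"roll":0,"hand":0},{"tx":0.2,"ty":-0.1,"tz":0,"roll":0,"hand":40},{"tx":0,"ty":0,"tz":0,"roll":0,"hand":40},{"tx":0,"ty":0,"tz":0,"roll":0,"hand":40},{"tx":0,"ty":0,"tz":0.5,"roll":0,"hand":40}]}}

```text
time_s: 5.32
position: [0.6343, -0.2822, 0.255]
eef_rot: [0.849, 0.528, -0.001, -0.002]
force: [-0.2, -0.2, -0.1]
width: 0.404
finger_force: 0.0
```

Request:
{"method": "jog_arm", "body": {"commands": [{"tx":0,"ty":0,"tz":1,"roll":0,"hand":40},{"tx":0,"ty":0,"tz":1,"roll":0,"hand":40},{"tx":0,"ty":0,"tz":1,"roll":0,"hand":100},{"tx":-1,"ty":0.5,"tz":0,"roll":0,"hand":100},{"tx":-1,"ty":0.5,"tz":0,"roll":0,"hand":100}]}}

```text
time_s: 5.73
position: [0.5959, -0.2629, 0.3188]
eef_rot: [0.849, 0.528, 0.001, 0.002]
force: [0.2, -0.0, 0.4]
width: 0.815
finger_force: 0.0
```

```bash
cat > look.py <<'E'
from h import *
import sys
f=grab('top',sys.argv[1]); P=cloud(f); np.save('top_'+sys.argv[1]+'.npy',P)
s=robot.state(); print(s['time_s'],s['position'])
def seg(u0,u1,v0,v1,z0,z1):
    Q=P[v0:v1,u0:u1].reshape(-1,3); return Q[(Q[:,2]>z0)&(Q[:,2]<z1)]
def rect(n,Q):
    if len(Q)<20: print(n,'none'); return
    c,sz,a=cv2.minAreaRect(Q[:,:2].astype(np.float32)); print(n,np.round(c,4),np.round(sz,4),round(a,2),len(Q))
rect('tin',seg(185,255,210,285,.06,.08))
rect('flat',seg(145,210,260,340,.015,.035))
rect('garlic',seg(260,330,270,335,.012,.07))
E
python3 look.py t2
```

```text
5.7833 [ 0.59123348 -0.26053701  0.31903496]
tin [0.5795 0.2565] [0.0574 0.0554] 60.87 526
flat [0.4619 0.3653] [0.0625 0.1052] 81.11 1145
garlic [0.4391 0.1046] [0.0526 0.0545] 87.66 461
```

View pics/t2.png

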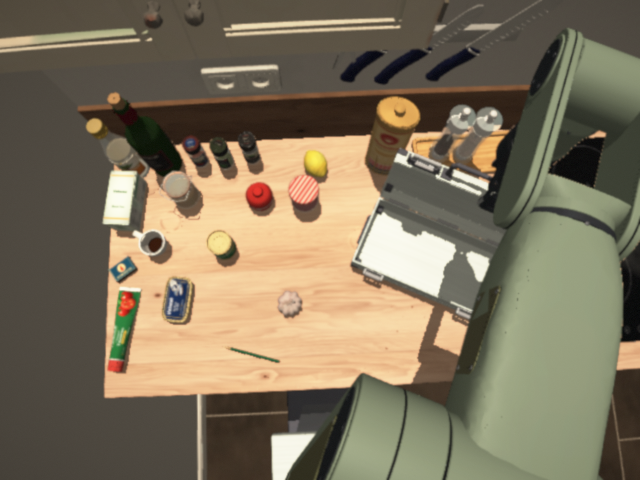

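The lid rests open, the box is empty (420,260), and all three items are where they were. I fetch the garlic first.

Request:
{"method": "jog_arm", "body": {"commands": [{"tx":-0.38,"ty":0.913,"tz":-0.4975,"roll":0,"hand":100},{"tx":-0.38,"ty":0.913,"tz":-0.4975,"roll":0,"hand":100},{"tx":-0.38,"ty":0.913,"tz":-0.4975,"roll":0,"hand":100},{"tx":-0.38,"ty":0.913,"tz":-0.4975,"roll":0,"hand":100},{"tx":-0.38,"ty":0.913,"tz":-0.4975,"roll":0,"hand":100}]}}

```text
time_s: 6.2
position: [0.5568, -0.1706, 0.2676]
eef_rot: [0.849, 0.528, 0.0, 0.0]
force: [-0.5, -0.2, -0.1]
width: 1.0
finger_force: 0.0
```

Request:
{"method": "jog_arm", "body": {"commands": [{"tx":-0.38,"ty":0.913,"tz":-0.4975,"roll":0,"hand":100},{"tx":-0.38,"ty":0.913,"tz":-0.4975,"roll":0,"hand":100},{"tx":-0.38,"ty":0.913,"tz":-0.4975,"roll":0,"hand":100},{"tx":-0.38,"ty":0.913,"tz":-0.4975,"roll":0,"hand":100},{"tx":-0.38,"ty":0.913,"tz":-0.4975,"roll":0,"hand":100}]}}

```text
time_s: 6.62
position: [0.519, -0.0794, 0.2178]
eef_rot: [0.849, 0.528, 0.001, 0.0]
force: [-0.1, 0.1, 0.2]
width: 1.001
finger_force: 0.0
```

Request:
{"method": "jog_arm", "body": {"commands": [{"tx":-0.38,"ty":0.913,"tz":-0.4975,"roll":0,"hand":100},{"tx":-0.38,"ty":0.913,"tz":-0.4975,"roll":0,"hand":100},{"tx":-0.38,"ty":0.913,"tz":-0.4975,"roll":0,"hand":100},{"tx":-0.38,"ty":0.913,"tz":-0.4975,"roll":0,"hand":100},{"tx":-0.38,"ty":0.913,"tz":-0.4975,"roll":0,"hand":100}]}}

```text
time_s: 7.03
position: [0.4811, 0.0118, 0.168]
eef_rot: [0.849, 0.528, 0.001, 0.0]
force: [-0.1, 0.7, -0.1]
width: 1.003
finger_force: 0.0
```

Request:
{"method": "jog_arm", "body": {"commands": [{"tx":-0.38,"ty":0.913,"tz":-0.4975,"roll":0,"hand":100},{"tx":-0.38,"ty":0.913,"tz":-0.4975,"roll":0,"hand":100},{"tx":-0.38,"ty":0.913,"tz":-0.4975,"roll":0,"hand":100},{"tx":-0.38,"ty":0.913,"tz":-0.4975,"roll":0,"hand":100},{"tx":-0.38,"ty":0.913,"tz":-0.4975,"roll":0,"hand":100}]}}

```text
time_s: 7.45
position: [0.4434, 0.1031, 0.1182]
eef_rot: [0.849, 0.528, 0.001, 0.0]
force: [0.5, 0.7, -0.8]
width: 1.0
finger_force: 0.0
```

```bash
python3 look.py t3
```

```text
7.5 [0.44063225 0.10505726 0.11642071]
tin [0.579  0.2565] [0.0581 0.0551] 64.87 525
flat [0.4618 0.3646] [0.0623 0.1049] 82.12 1144
garlic [0.4231 0.0916] [0.0149 0.0449] 37.04 81
```

```bash
python3 - <<'E'
from h import *
f=grab('wrist','w3')
E
```

```text
(no output)
```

View pics/w3.png

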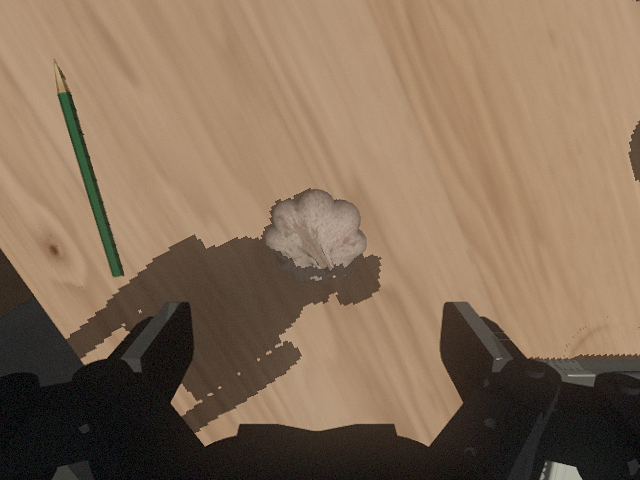

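The garlic sits at column 317, midway between the fingers (190 and 442). Descending.

Request:
{"method": "jog_arm", "body": {"commands": [{"tx":0,"ty":0,"tz":-1,"roll":0,"hand":100},{"tx":0,"ty":0,"tz":-1,"roll":0,"hand":100},{"tx":0,"ty":0,"tz":-1,"roll":0,"hand":100},{"tx":0,"ty":0,"tz":-1,"roll":0,"hand":100},{"tx":0,"ty":0,"tz":-1,"roll":0,"hand":100}]}}

```text
time_s: 7.97
position: [0.4449, 0.1018, 0.0179]
eef_rot: [0.85, 0.528, 0.001, 0.001]
force: [0.0, 0.2, 0.1]
width: 0.998
finger_force: 0.0
```

Request:
{"method": "jog_arm", "body": {"commands": [{"tx":0,"ty":0,"tz":-0.4,"roll":0,"hand":100},{"tx":0,"ty":0,"tz":0,"roll":0,"hand":0},{"tx":0,"ty":0,"tz":0,"roll":0,"hand":0},{"tx":0,"ty":0,"tz":0,"roll":0,"hand":0},{"tx":0,"ty":0,"tz":0,"roll":0,"hand":0}]}}

```text
time_s: 8.38
position: [0.4446, 0.1021, 0.0115]
eef_rot: [0.849, 0.528, 0.001, 0.001]
force: [-2.1, -0.8, 6.0]
width: 0.652
finger_force: 62.1
```

Request:
{"method": "jog_arm", "body": {"commands": [{"tx":0,"ty":0,"tz":1,"roll":0,"hand":0},{"tx":0,"ty":0,"tz":1,"roll":0,"hand":0},{"tx":0,"ty":0,"tz":1,"roll":0,"hand":0},{"tx":0,"ty":0,"tz":1,"roll":0,"hand":0},{"tx":0,"ty":0,"tz":1,"roll":0,"hand":0}]}}

```text
time_s: 8.8
position: [0.4443, 0.1022, 0.1121]
eef_rot: [0.849, 0.528, 0.001, 0.001]
force: [0.1, 0.7, -0.5]
width: 0.651
finger_force: 63.9
```

Request:
{"method": "jog_arm", "body": {"commands": [{"tx":0,"ty":0,"tz":1,"roll":0,"hand":0},{"tx":0,"ty":0,"tz":1,"roll":0,"hand":0},{"tx":0,"ty":0,"tz":0,"roll":0,"hand":0}]}}

```text
time_s: 9.05
position: [0.4467, 0.1027, 0.1547]
eef_rot: [0.849, 0.528, 0.005, 0.002]
force: [0.7, -0.4, -0.3]
width: 0.655
finger_force: 63.9
```

Request:
{"method": "jog_arm", "body": {"commands": [{"tx":0.19,"ty":-0.822,"tz":0,"roll":0,"hand":0},{"tx":0.19,"ty":-0.822,"tz":0,"roll":0,"hand":0},{"tx":0.19,"ty":-0.822,"tz":0,"roll":0,"hand":0},{"tx":0.19,"ty":-0.822,"tz":0,"roll":0,"hand":0},{"tx":0.19,"ty":-0.822,"tz":0,"roll":0,"hand":0}]}}

```text
time_s: 9.47
position: [0.4627, 0.0192, 0.15]
eef_rot: [0.849, 0.528, 0.0, 0.0]
force: [-0.3, 0.3, -0.4]
width: 0.653
finger_force: 63.9
```

Request:
{"method": "jog_arm", "body": {"commands": [{"tx":0.19,"ty":-0.822,"tz":0,"roll":0,"hand":0},{"tx":0.19,"ty":-0.822,"tz":0,"roll":0,"hand":0},{"tx":0.19,"ty":-0.822,"tz":0,"roll":0,"hand":0},{"tx":0.19,"ty":-0.822,"tz":0,"roll":0,"hand":0},{"tx":0.19,"ty":-0.822,"tz":0,"roll":0,"hand":0}]}}

```text
time_s: 9.88
position: [0.4817, -0.0632, 0.1499]
eef_rot: [0.849, 0.528, 0.0, 0.0]
force: [0.3, 0.6, -1.0]
width: 0.653
finger_force: 63.9
```

Request:
{"method": "jog_arm", "body": {"commands": [{"tx":0.19,"ty":-0.822,"tz":0,"roll":0,"hand":0},{"tx":0.19,"ty":-0.822,"tz":0,"roll":0,"hand":0},{"tx":0.19,"ty":-0.822,"tz":0,"roll":0,"hand":0},{"tx":0.19,"ty":-0.822,"tz":0,"roll":0,"hand":0},{"tx":0.19,"ty":-0.822,"tz":0,"roll":0,"hand":0}]}}

```text
time_s: 10.3
position: [0.5007, -0.1453, 0.1499]
eef_rot: [0.85, 0.528, 0.0, 0.0]
force: [0.2, -0.2, -0.3]
width: 0.654
finger_force: 63.9
```

Request:
{"method": "jog_arm", "body": {"commands": [{"tx":0.19,"ty":-0.822,"tz":0,"roll":0,"hand":0},{"tx":0.19,"ty":-0.822,"tz":0,"roll":0,"hand":0},{"tx":0.19,"ty":-0.822,"tz":0,"roll":0,"hand":0},{"tx":0.19,"ty":-0.822,"tz":0,"roll":0,"hand":0},{"tx":0.19,"ty":-0.822,"tz":0,"roll":0,"hand":0}]}}

```text
time_s: 10.72
position: [0.5198, -0.2277, 0.1498]
eef_rot: [0.849, 0.528, 0.0, 0.0]
force: [0.6, 0.9, -0.6]
width: 0.653
finger_force: 63.9
```

Request:
{"method": "jog_arm", "body": {"commands": [{"tx":0,"ty":0,"tz":-1,"roll":0,"hand":0},{"tx":0,"ty":0,"tz":-1,"roll":0,"hand":0},{"tx":0,"ty":0,"tz":-1,"roll":0,"hand":0},{"tx":0,"ty":0,"tz":-1,"roll":0,"hand":0},{"tx":0,"ty":0,"tz":-1,"roll":0,"hand":0}]}}

```text
time_s: 11.13
position: [0.5199, -0.2272, 0.0488]
eef_rot: [0.85, 0.528, 0.0, 0.0]
force: [0.9, 0.3, -0.7]
width: 0.651
finger_force: 63.9
```

Request:
{"method": "jog_arm", "body": {"commands": [{"tx":0,"ty":0,"tz":-1,"roll":0,"hand":0},{"tx":0,"ty":0,"tz":-0.1,"roll":0,"hand":0},{"tx":0,"ty":0,"tz":0,"roll":0,"hand":90},{"tx":0,"ty":0,"tz":0,"roll":0,"hand":90},{"tx":0,"ty":0,"tz":0,"roll":0,"hand":90}]}}

```text
time_s: 11.55
position: [0.5208, -0.2273, 0.0289]
eef_rot: [0.849, 0.528, 0.001, 0.001]
force: [0.5, -0.4, 0.3]
width: 0.9
finger_force: 0.0
```

Request:
{"method": "jog_arm", "body": {"commands": [{"tx":0,"ty":0,"tz":1,"roll":0,"hand":90},{"tx":0,"ty":0,"tz":1,"roll":0,"hand":90},{"tx":0,"ty":0,"tz":1,"roll":0,"hand":90},{"tx":0,"ty":0,"tz":1,"roll":0,"hand":90},{"tx":0,"ty":0,"tz":1,"roll":0,"hand":90}]}}

```text
time_s: 11.97
position: [0.5202, -0.2268, 0.1301]
eef_rot: [0.849, 0.528, 0.001, 0.001]
force: [1.0, 0.3, 0.0]
width: 0.901
finger_force: 0.0
```

Request:
{"method": "jog_arm", "body": {"commands": [{"tx":0,"ty":1,"tz":1,"roll":0,"hand":100},{"tx":0,"ty":1,"tz":0,"roll":0,"hand":100},{"tx":0,"ty":1,"tz":0,"roll":0,"hand":100},{"tx":0,"ty":1,"tz":0,"roll":0,"hand":100},{"tx":0,"ty":1,"tz":0,"roll":0,"hand":100}]}}

```text
time_s: 12.38
position: [0.5202, -0.1259, 0.1493]
eef_rot: [0.85, 0.528, 0.001, 0.001]
force: [1.1, -0.3, -1.0]
width: 1.0
finger_force: 0.0
```

```bash
python3 look.py t4
```

```text
12.4333 [ 0.51972456 -0.12272429  0.14916789]
tin [0.5795 0.2566] [0.057  0.0561] 61.95 521
flat [0.4619 0.3648] [0.0619 0.1052] 81.63 1139
garlic none
```

View pics/t4.png

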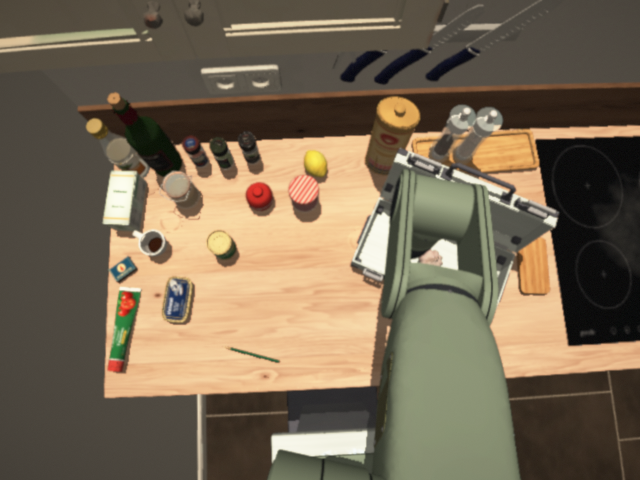

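The garlic is in the box at (430,258). Next is the flat tin.

Request:
{"method": "jog_arm", "body": {"commands": [{"tx":-0.116,"ty":0.977,"tz":-0.06,"roll":0.86,"hand":100},{"tx":-0.116,"ty":0.977,"tz":-0.06,"roll":0.86,"hand":100},{"tx":-0.116,"ty":0.977,"tz":-0.06,"roll":0.86,"hand":100},{"tx":-0.116,"ty":0.977,"tz":-0.06,"roll":0.86,"hand":100},{"tx":-0.116,"ty":0.977,"tz":-0.06,"roll":0.86,"hand":100}]}}

```text
time_s: 12.85
position: [0.5085, -0.0283, 0.1429]
eef_rot: [0.735, 0.678, 0.001, 0.001]
force: [0.6, -0.7, -0.6]
width: 0.997
finger_force: 0.0
```

Request:
{"method": "jog_arm", "body": {"commands": [{"tx":-0.116,"ty":0.977,"tz":-0.06,"roll":0.86,"hand":100},{"tx":-0.116,"ty":0.977,"tz":-0.06,"roll":0.86,"hand":100},{"tx":-0.116,"ty":0.977,"tz":-0.06,"roll":0.86,"hand":100},{"tx":-0.116,"ty":0.977,"tz":-0.06,"roll":0.86,"hand":100},{"tx":-0.116,"ty":0.977,"tz":-0.06,"roll":0.86,"hand":100}]}}

```text
time_s: 13.27
position: [0.497, 0.0696, 0.1369]
eef_rot: [0.595, 0.803, 0.001, 0.001]
force: [0.1, -0.4, -0.8]
width: 1.0
finger_force: 0.0
```

Request:
{"method": "jog_arm", "body": {"commands": [{"tx":-0.116,"ty":0.977,"tz":-0.06,"roll":0.86,"hand":100},{"tx":-0.116,"ty":0.977,"tz":-0.06,"roll":0.86,"hand":100},{"tx":-0.116,"ty":0.977,"tz":-0.06,"roll":0.86,"hand":100},{"tx":-0.116,"ty":0.977,"tz":-0.06,"roll":0.86,"hand":100},{"tx":-0.116,"ty":0.977,"tz":-0.06,"roll":0.86,"hand":100}]}}

```text
time_s: 13.68
position: [0.4855, 0.1674, 0.1309]
eef_rot: [0.435, 0.9, 0.001, 0.001]
force: [0.2, -0.1, 0.4]
width: 0.999
finger_force: 0.0
```

Request:
{"method": "jog_arm", "body": {"commands": [{"tx":-0.116,"ty":0.977,"tz":-0.06,"roll":0.86,"hand":100},{"tx":-0.116,"ty":0.977,"tz":-0.06,"roll":0.86,"hand":100},{"tx":-0.116,"ty":0.977,"tz":-0.06,"roll":0.86,"hand":100},{"tx":-0.116,"ty":0.977,"tz":-0.06,"roll":0.86,"hand":100},{"tx":-0.116,"ty":0.977,"tz":-0.06,"roll":0.86,"hand":100}]}}

```text
time_s: 14.1
position: [0.4739, 0.2652, 0.1249]
eef_rot: [0.26, 0.966, 0.001, 0.001]
force: [0.5, -0.6, 1.1]
width: 0.997
finger_force: 0.0
```

Request:
{"method": "jog_arm", "body": {"commands": [{"tx":-0.116,"ty":0.977,"tz":-0.06,"roll":0.86,"hand":100},{"tx":-0.116,"ty":0.977,"tz":-0.06,"roll":0.86,"hand":100},{"tx":-0.116,"ty":0.977,"tz":-0.06,"roll":0.86,"hand":100},{"tx":-0.116,"ty":0.977,"tz":-0.06,"roll":0.86,"hand":100},{"tx":-0.116,"ty":0.977,"tz":-0.06,"roll":0.86,"hand":100}]}}

```text
time_s: 14.52
position: [0.4622, 0.363, 0.1189]
eef_rot: [0.075, 0.997, 0.001, 0.001]
force: [-0.6, 0.2, 0.7]
width: 1.001
finger_force: 0.0
```

```bash
python3 - <<'E'
from h import *
from scipy.spatial.transform import Rotation as Ro
f=grab('wrist','w5')
s=robot.state(); m=Ro.from_quat(s['eef_rot']).as_matrix();print(s['position'],np.rad2deg(np.arctan2(m[1,1],m[0,1])),s['q'])
P=cloud(f);z=P[...,2]; Q=P[(z>.016)&(z<.03)&(abs(P[...,0]-.4618)<.09)&(abs(P[...,1]-.365)<.075)]
print(cv2.minAreaRect(Q[:,:2].astype(np.float32)),len(Q))
E
```

```text
[0.46210726 0.36657675 0.11876435] 81.63063727394866 [ 0.64995976  0.43033973  1.69525124  0.00255306  1.01079741 -0.77610867]
((0.46230044960975647, 0.36582696437835693), (0.06290354579687119, 0.10498595237731934), 81.56254577636719) 17225
```

View pics/w5.png

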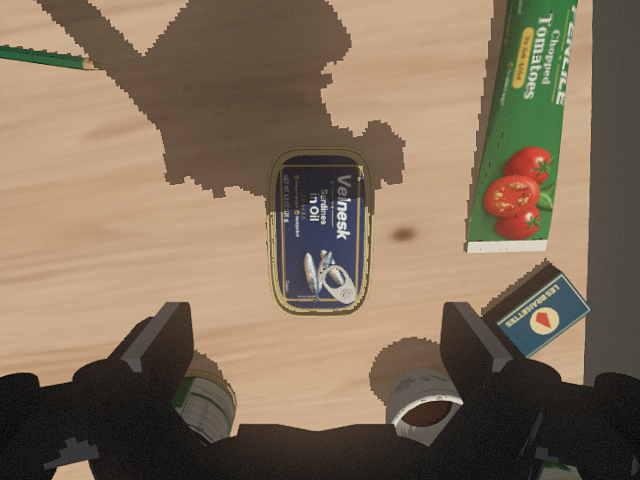

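The flat tin (320,232) is centred and aligned between the fingers. Descending and gripping.

Request:
{"method": "jog_arm", "body": {"commands": [{"tx":0,"ty":0,"tz":-1,"roll":0,"hand":100},{"tx":0,"ty":0,"tz":-1,"roll":0,"hand":100},{"tx":0,"ty":0,"tz":-1,"roll":0,"hand":100},{"tx":0,"ty":0,"tz":-1,"roll":0,"hand":100},{"tx":0,"ty":0,"tz":-1,"roll":0,"hand":100}]}}

```text
time_s: 14.98
position: [0.4626, 0.3621, 0.018]
eef_rot: [0.077, 0.997, 0.001, 0.001]
force: [-0.7, 0.2, 0.9]
width: 1.003
finger_force: 0.0
```

Request:
{"method": "jog_arm", "body": {"commands": [{"tx":0,"ty":0,"tz":-0.65,"roll":0,"hand":100},{"tx":0,"ty":0,"tz":0,"roll":0,"hand":0},{"tx":0,"ty":0,"tz":0,"roll":0,"hand":0},{"tx":0,"ty":0,"tz":0,"roll":0,"hand":0},{"tx":0,"ty":0,"tz":0,"roll":0,"hand":0}]}}

```text
time_s: 15.4
position: [0.4628, 0.3625, 0.0062]
eef_rot: [0.077, 0.997, 0.001, 0.001]
force: [0.2, 0.6, 1.2]
width: 0.679
finger_force: 64.7
```

Request:
{"method": "jog_arm", "body": {"commands": [{"tx":0,"ty":0,"tz":1,"roll":0,"hand":0},{"tx":0,"ty":0,"tz":1,"roll":0,"hand":0},{"tx":0,"ty":0,"tz":1,"roll":0,"hand":0},{"tx":0,"ty":0,"tz":1,"roll":0,"hand":0},{"tx":0,"ty":0,"tz":1,"roll":0,"hand":0}]}}

```text
time_s: 15.82
position: [0.4619, 0.3619, 0.1065]
eef_rot: [0.077, 0.997, 0.0, 0.001]
force: [0.2, 0.2, -1.1]
width: 0.683
finger_force: 64.9
```

Request:
{"method": "jog_arm", "body": {"commands": [{"tx":0,"ty":0,"tz":1,"roll":0,"hand":0},{"tx":0,"ty":0,"tz":1,"roll":0,"hand":0},{"tx":0,"ty":0,"tz":0,"roll":0,"hand":0}]}}

```text
time_s: 16.07
position: [0.4639, 0.3635, 0.1497]
eef_rot: [0.077, 0.997, 0.003, 0.004]
force: [-0.2, 0.8, -0.0]
width: 0.684
finger_force: 64.9
```

Request:
{"method": "jog_arm", "body": {"commands": [{"tx":0.023,"ty":-0.967,"tz":0,"roll":-0.102,"hand":0},{"tx":0.023,"ty":-0.967,"tz":0,"roll":-0.102,"hand":0},{"tx":0.023,"ty":-0.967,"tz":0,"roll":-0.102,"hand":0},{"tx":0.023,"ty":-0.967,"tz":0,"roll":-0.102,"hand":0},{"tx":0.023,"ty":-0.967,"tz":0,"roll":-0.102,"hand":0}]}}

```text
time_s: 16.48
position: [0.4635, 0.2641, 0.144]
eef_rot: [0.099, 0.995, -0.0, -0.0]
force: [0.8, 0.1, -0.6]
width: 0.681
finger_force: 64.9
```

Request:
{"method": "jog_arm", "body": {"commands": [{"tx":0.023,"ty":-0.967,"tz":0,"roll":-0.102,"hand":0},{"tx":0.023,"ty":-0.967,"tz":0,"roll":-0.102,"hand":0},{"tx":0.023,"ty":-0.967,"tz":0,"roll":-0.102,"hand":0},{"tx":0.023,"ty":-0.967,"tz":0,"roll":-0.102,"hand":0},{"tx":0.023,"ty":-0.967,"tz":0,"roll":-0.102,"hand":0}]}}

```text
time_s: 16.9
position: [0.4658, 0.1674, 0.144]
eef_rot: [0.121, 0.993, -0.0, -0.0]
force: [-0.1, 0.7, -1.2]
width: 0.68
finger_force: 64.9
```

Request:
{"method": "jog_arm", "body": {"commands": [{"tx":0.023,"ty":-0.967,"tz":0,"roll":-0.102,"hand":0},{"tx":0.023,"ty":-0.967,"tz":0,"roll":-0.102,"hand":0},{"tx":0.023,"ty":-0.967,"tz":0,"roll":-0.102,"hand":0},{"tx":0.023,"ty":-0.967,"tz":0,"roll":-0.102,"hand":0},{"tx":0.023,"ty":-0.967,"tz":0,"roll":-0.102,"hand":0}]}}

```text
time_s: 17.32
position: [0.4681, 0.0707, 0.1441]
eef_rot: [0.143, 0.99, -0.0, -0.0]
force: [0.3, 0.3, -0.8]
width: 0.683
finger_force: 64.9
```

Request:
{"method": "jog_arm", "body": {"commands": [{"tx":0.023,"ty":-0.967,"tz":0,"roll":-0.102,"hand":0},{"tx":0.023,"ty":-0.967,"tz":0,"roll":-0.102,"hand":0},{"tx":0.023,"ty":-0.967,"tz":0,"roll":-0.102,"hand":0},{"tx":0.023,"ty":-0.967,"tz":0,"roll":-0.102,"hand":0},{"tx":0.023,"ty":-0.967,"tz":0,"roll":-0.102,"hand":0}]}}

```text
time_s: 17.73
position: [0.4704, -0.0259, 0.1441]
eef_rot: [0.165, 0.986, 0.0, -0.0]
force: [0.0, 0.3, -1.4]
width: 0.68
finger_force: 64.9
```

Request:
{"method": "jog_arm", "body": {"commands": [{"tx":0.023,"ty":-0.967,"tz":0,"roll":-0.102,"hand":0},{"tx":0.023,"ty":-0.967,"tz":0,"roll":-0.102,"hand":0},{"tx":0.023,"ty":-0.967,"tz":0,"roll":-0.102,"hand":0},{"tx":0.023,"ty":-0.967,"tz":0,"roll":-0.102,"hand":0},{"tx":0.023,"ty":-0.967,"tz":0,"roll":-0.102,"hand":0}]}}

```text
time_s: 18.15
position: [0.4727, -0.1225, 0.1441]
eef_rot: [0.187, 0.982, 0.0, -0.0]
force: [0.7, 0.7, -0.5]
width: 0.682
finger_force: 64.9
```

Request:
{"method": "jog_arm", "body": {"commands": [{"tx":0.023,"ty":-0.967,"tz":0,"roll":-0.102,"hand":0},{"tx":0.023,"ty":-0.967,"tz":0,"roll":-0.102,"hand":0},{"tx":0.023,"ty":-0.967,"tz":0,"roll":-0.102,"hand":0},{"tx":0.023,"ty":-0.967,"tz":0,"roll":-0.102,"hand":0},{"tx":0.023,"ty":-0.967,"tz":0,"roll":-0.102,"hand":0}]}}

```text
time_s: 18.57
position: [0.475, -0.2191, 0.144]
eef_rot: [0.209, 0.978, 0.0, -0.0]
force: [0.8, 0.0, -1.4]
width: 0.679
finger_force: 64.9
```

Request:
{"method": "jog_arm", "body": {"commands": [{"tx":0.023,"ty":-0.967,"tz":0,"roll":-0.102,"hand":0},{"tx":0.023,"ty":-0.967,"tz":0,"roll":-0.102,"hand":0},{"tx":0.023,"ty":-0.967,"tz":0,"roll":-0.102,"hand":0},{"tx":0.023,"ty":-0.967,"tz":0,"roll":-0.102,"hand":0},{"tx":0.023,"ty":-0.967,"tz":0,"roll":-0.102,"hand":0}]}}

```text
time_s: 18.98
position: [0.4773, -0.3158, 0.1439]
eef_rot: [0.231, 0.973, 0.0, -0.0]
force: [0.3, 0.5, -1.6]
width: 0.677
finger_force: 64.9
```

```bash
python3 - <<'E'
from h import *
from scipy.spatial.transform import Rotation as Ro
f=grab('wrist','w6')
s=robot.state(); m=Ro.from_quat(s['eef_rot']).as_matrix();print(s['position'],np.rad2deg(np.arctan2(m[1,1],m[0,1])),s['q'])
E
```

```text
[ 0.47792277 -0.31950567  0.14400504] 63.220815544327166 [-0.60800632  0.38587417  1.69696763 -0.00267722  1.05598802 -1.71010599]
```

View pics/w6.png

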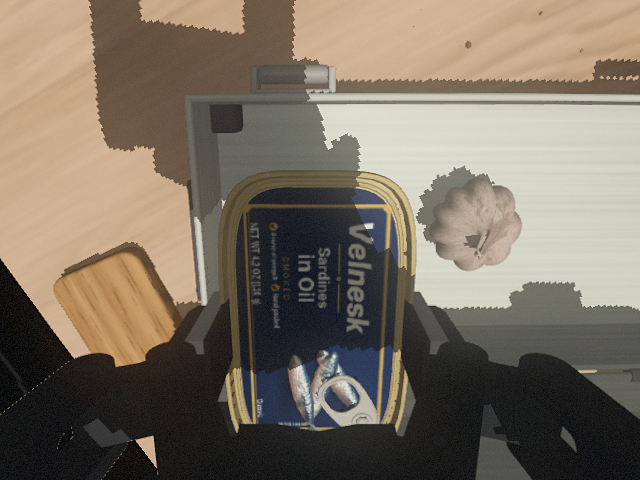

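The tin is over the right end of the box, with the garlic at (477,222) clear of it. Shift 6 mm left and lower.

Request:
{"method": "jog_arm", "body": {"commands": [{"tx":0.13,"ty":0.27,"tz":-1,"roll":0,"hand":0},{"tx":0,"ty":0,"tz":-1,"roll":0,"hand":0},{"tx":0,"ty":0,"tz":-1,"roll":0,"hand":0},{"tx":0,"ty":0,"tz":-1,"roll":0,"hand":0},{"tx":0,"ty":0,"tz":-1,"roll":0,"hand":0}]}}

```text
time_s: 19.45
position: [0.48, -0.3093, 0.0433]
eef_rot: [0.231, 0.973, 0.0, -0.0]
force: [-0.0, 0.0, -0.7]
width: 0.68
finger_force: 64.9
```

Request:
{"method": "jog_arm", "body": {"commands": [{"tx":0,"ty":0,"tz":-1,"roll":0,"hand":0},{"tx":0,"ty":0,"tz":-0.3,"roll":0,"hand":0},{"tx":0,"ty":0,"tz":0,"roll":0,"hand":85},{"tx":0,"ty":0,"tz":0,"roll":0,"hand":85},{"tx":0,"ty":0,"tz":0,"roll":0,"hand":85}]}}

```text
time_s: 19.87
position: [0.4814, -0.3102, 0.0198]
eef_rot: [0.231, 0.973, -0.0, 0.001]
force: [0.2, -0.5, 0.2]
width: 0.847
finger_force: 0.0
```

Request:
{"method": "jog_arm", "body": {"commands": [{"tx":0,"ty":0,"tz":1,"roll":0,"hand":85},{"tx":0,"ty":0,"tz":1,"roll":0,"hand":85},{"tx":0,"ty":0,"tz":1,"roll":0,"hand":85},{"tx":0,"ty":0,"tz":1,"roll":0,"hand":85},{"tx":0,"ty":0,"tz":1,"roll":0,"hand":85}]}}

```text
time_s: 20.28
position: [0.4809, -0.3099, 0.1212]
eef_rot: [0.231, 0.973, -0.001, 0.001]
force: [0.2, -0.7, 0.1]
width: 0.847
finger_force: 0.0
```

Request:
{"method": "jog_arm", "body": {"commands": [{"tx":0,"ty":0,"tz":1,"roll":0,"hand":85},{"tx":0,"ty":0,"tz":1,"roll":0,"hand":85},{"tx":0,"ty":1,"tz":0,"roll":0,"hand":85},{"tx":0,"ty":1,"tz":0,"roll":0,"hand":85},{"tx":0,"ty":1,"tz":0,"roll":0,"hand":85}]}}

```text
time_s: 20.7
position: [0.4809, -0.2495, 0.1607]
eef_rot: [0.231, 0.973, -0.0, 0.002]
force: [-0.6, 0.2, -0.4]
width: 0.849
finger_force: 0.0
```

```bash
python3 look.py t7
```

```text
20.75 [ 0.48018569 -0.24580444  0.16034922]
tin [0.547  0.2966] [0.0569 0.0563] 69.91 537
flat none
garlic none
```

The tin was knocked to (0.547, 0.297) and is still upright. I head for the new place.

Request:
{"method": "jog_arm", "body": {"commands": [{"tx":0.12,"ty":0.969,"tz":0,"roll":0,"hand":100},{"tx":0.12,"ty":0.969,"tz":0,"roll":0,"hand":100},{"tx":0.12,"ty":0.969,"tz":0,"roll":0,"hand":100},{"tx":0.12,"ty":0.969,"tz":0,"roll":0,"hand":100},{"tx":0.12,"ty":0.969,"tz":0,"roll":0,"hand":100}]}}

```text
time_s: 21.17
position: [0.493, -0.1522, 0.16]
eef_rot: [0.231, 0.973, -0.0, 0.002]
force: [0.6, 0.1, 0.6]
width: 0.999
finger_force: 0.0
```

Request:
{"method": "jog_arm", "body": {"commands": [{"tx":0.12,"ty":0.969,"tz":0,"roll":0,"hand":100},{"tx":0.12,"ty":0.969,"tz":0,"roll":0,"hand":100},{"tx":0.12,"ty":0.969,"tz":0,"roll":0,"hand":100},{"tx":0.12,"ty":0.969,"tz":0,"roll":0,"hand":100},{"tx":0.12,"ty":0.969,"tz":0,"roll":0,"hand":100}]}}

```text
time_s: 21.58
position: [0.5051, -0.0551, 0.16]
eef_rot: [0.231, 0.973, 0.0, 0.002]
force: [1.1, -0.1, -0.4]
width: 1.0
finger_force: 0.0
```

Request:
{"method": "jog_arm", "body": {"commands": [{"tx":0.12,"ty":0.969,"tz":0,"roll":0,"hand":100},{"tx":0.12,"ty":0.969,"tz":0,"roll":0,"hand":100},{"tx":0.12,"ty":0.969,"tz":0,"roll":0,"hand":100},{"tx":0.12,"ty":0.969,"tz":0,"roll":0,"hand":100},{"tx":0.12,"ty":0.969,"tz":0,"roll":0,"hand":100}]}}

```text
time_s: 22.0
position: [0.5171, 0.0419, 0.16]
eef_rot: [0.231, 0.973, 0.0, 0.002]
force: [-0.5, 0.5, 0.1]
width: 1.0
finger_force: 0.0
```

Request:
{"method": "jog_arm", "body": {"commands": [{"tx":0.12,"ty":0.969,"tz":0,"roll":0,"hand":100},{"tx":0.12,"ty":0.969,"tz":0,"roll":0,"hand":100},{"tx":0.12,"ty":0.969,"tz":0,"roll":0,"hand":100},{"tx":0.12,"ty":0.969,"tz":0,"roll":0,"hand":100},{"tx":0.12,"ty":0.969,"tz":0,"roll":0,"hand":100}]}}

```text
time_s: 22.42
position: [0.5291, 0.1389, 0.1601]
eef_rot: [0.231, 0.973, 0.001, 0.001]
force: [0.6, 0.1, -0.5]
width: 0.994
finger_force: 0.0
```

Request:
{"method": "jog_arm", "body": {"commands": [{"tx":0.12,"ty":0.969,"tz":0,"roll":0,"hand":100},{"tx":0.12,"ty":0.969,"tz":0,"roll":0,"hand":100},{"tx":0.12,"ty":0.969,"tz":0,"roll":0,"hand":100},{"tx":0.12,"ty":0.969,"tz":0,"roll":0,"hand":100},{"tx":0.12,"ty":0.969,"tz":0,"roll":0,"hand":100}]}}

```text
time_s: 22.83
position: [0.5411, 0.236, 0.1601]
eef_rot: [0.23, 0.973, 0.001, 0.001]
force: [0.3, -0.3, 0.3]
width: 1.0
finger_force: 0.0
```

Request:
{"method": "jog_arm", "body": {"commands": [{"tx":0.12,"ty":0.969,"tz":0,"roll":0,"hand":100},{"tx":0.12,"ty":0.969,"tz":0,"roll":0,"hand":100},{"tx":0.12,"ty":0.969,"tz":0,"roll":0,"hand":100},{"tx":0,"ty":0,"tz":0,"roll":0,"hand":100}]}}

```text
time_s: 23.17
position: [0.5486, 0.2964, 0.1599]
eef_rot: [0.229, 0.973, 0.002, 0.001]
force: [-0.0, -0.5, -0.0]
width: 0.997
finger_force: 0.0
```

```bash
python3 - <<'E'
from h import *
f=grab('wrist','w8')
s=robot.state(); print(s['position'])
P=cloud(f);z=P[...,2]; Q=P[(z>.06)&(z<.08)&(abs(P[...,0]-.547)<.06)&(abs(P[...,1]-.297)<.06)]
print(cv2.minAreaRect(Q[:,:2].astype(np.float32)),len(Q))
P=np.load('top_t7.npy'); ex=np.array([.8965,-.4431]);ey=-np.array([ex[1],-ex[0]])
D=P[...,:2]-np.array([.5218,-.2262]); a,b=D@ex,D@ey
m=(abs(a)<.075)&(abs(b)<.16)&(P[...,2]<.08)
for n,k in (('garlic',m&(P[...,2]>.035)&(abs(b)<.06)),('flat',m&(P[...,2]>.025)&(P[...,2]<.045)&(b<-.05))):
    print(n,k.sum(), np.round(np.percentile(a[k],[2,98]),3) if k.any() else '', np.round(np.percentile(b[k],[2,98]),3) if k.any() else '')
E
```

```text
[0.54813258 0.2944419  0.15965745]
((0.5490078926086426, 0.297566294670105), (0.056289974600076675, 0.05655266344547272), 81.39803314208984) 7508
garlic 376 [-0.029  0.018] [-0.022  0.025]
flat 493 [-0.053  0.016] [-0.1   -0.061]
```

View pics/w8.png

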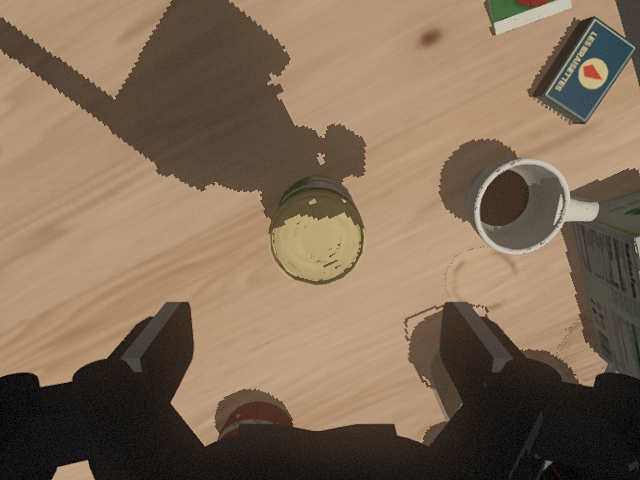

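The tin (318,235) is centred between the fingers and the cup is clear. Descending.

Request:
{"method": "jog_arm", "body": {"commands": [{"tx":0,"ty":0.1,"tz":-1,"roll":0,"hand":100},{"tx":0,"ty":0,"tz":-1,"roll":0,"hand":100},{"tx":0,"ty":0,"tz":-1,"roll":0,"hand":100},{"tx":0,"ty":0,"tz":-1,"roll":0,"hand":100},{"tx":0,"ty":0,"tz":-1,"roll":0,"hand":100}]}}

```text
time_s: 23.63
position: [0.548, 0.2939, 0.0587]
eef_rot: [0.231, 0.973, 0.0, 0.001]
force: [-0.6, 0.2, -0.4]
width: 1.001
finger_force: 0.0
```

Request:
{"method": "jog_arm", "body": {"commands": [{"tx":0,"ty":0,"tz":-1,"roll":0,"hand":100},{"tx":0,"ty":0,"tz":-0.5,"roll":0,"hand":100},{"tx":0,"ty":0,"tz":0,"roll":0,"hand":0},{"tx":0,"ty":0,"tz":0,"roll":0,"hand":0},{"tx":0,"ty":0,"tz":0,"roll":0,"hand":0}]}}

```text
time_s: 24.05
position: [0.5489, 0.2954, 0.0304]
eef_rot: [0.231, 0.973, 0.001, 0.001]
force: [-0.1, -0.0, -2.6]
width: 0.659
finger_force: 63.9
```

Request:
{"method": "jog_arm", "body": {"commands": [{"tx":0,"ty":0,"tz":0,"roll":0,"hand":0},{"tx":0,"ty":0,"tz":1,"roll":0,"hand":0},{"tx":0,"ty":0,"tz":1,"roll":0,"hand":0},{"tx":0,"ty":0,"tz":1,"roll":0,"hand":0},{"tx":0,"ty":0,"tz":1,"roll":0,"hand":0}]}}

```text
time_s: 24.47
position: [0.5474, 0.2949, 0.1099]
eef_rot: [0.23, 0.973, 0.0, 0.0]
force: [0.8, -0.2, -2.5]
width: 0.656
finger_force: 64.5
```

Request:
{"method": "jog_arm", "body": {"commands": [{"tx":0,"ty":0,"tz":1,"roll":0,"hand":0},{"tx":0,"ty":0,"tz":1,"roll":0,"hand":0},{"tx":0,"ty":0,"tz":1,"roll":0,"hand":0},{"tx":0,"ty":0,"tz":0,"roll":0,"hand":0}]}}

```text
time_s: 24.8
position: [0.5497, 0.2961, 0.1735]
eef_rot: [0.231, 0.973, 0.003, 0.004]
force: [-0.0, -0.2, -1.2]
width: 0.66
finger_force: 64.5
```

Request:
{"method": "jog_arm", "body": {"commands": [{"tx":0.0365,"ty":-0.945,"tz":0,"roll":0,"hand":0},{"tx":0.0365,"ty":-0.945,"tz":0,"roll":0,"hand":0},{"tx":0.0365,"ty":-0.945,"tz":0,"roll":0,"hand":0},{"tx":0.0365,"ty":-0.945,"tz":0,"roll":0,"hand":0},{"tx":0.0365,"ty":-0.945,"tz":0,"roll":0,"hand":0}]}}

```text
time_s: 25.22
position: [0.5505, 0.1995, 0.1674]
eef_rot: [0.23, 0.973, -0.0, -0.001]
force: [0.8, 1.0, -1.5]
width: 0.652
finger_force: 64.7
```

Request:
{"method": "jog_arm", "body": {"commands": [{"tx":0.0365,"ty":-0.945,"tz":0,"roll":0,"hand":0},{"tx":0.0365,"ty":-0.945,"tz":0,"roll":0,"hand":0},{"tx":0.0365,"ty":-0.945,"tz":0,"roll":0,"hand":0},{"tx":0.0365,"ty":-0.945,"tz":0,"roll":0,"hand":0},{"tx":0.0365,"ty":-0.945,"tz":0,"roll":0,"hand":0}]}}

```text
time_s: 25.63
position: [0.5542, 0.105, 0.1675]
eef_rot: [0.231, 0.973, -0.0, -0.001]
force: [-0.6, -0.3, -2.8]
width: 0.658
finger_force: 64.7
```

Request:
{"method": "jog_arm", "body": {"commands": [{"tx":0.0365,"ty":-0.945,"tz":0,"roll":0,"hand":0},{"tx":0.0365,"ty":-0.945,"tz":0,"roll":0,"hand":0},{"tx":0.0365,"ty":-0.945,"tz":0,"roll":0,"hand":0},{"tx":0.0365,"ty":-0.945,"tz":0,"roll":0,"hand":0},{"tx":0.0365,"ty":-0.945,"tz":0,"roll":0,"hand":0}]}}

```text
time_s: 26.05
position: [0.5578, 0.0106, 0.1675]
eef_rot: [0.231, 0.973, -0.0, -0.001]
force: [0.7, 0.4, -2.5]
width: 0.659
finger_force: 64.7
```

Request:
{"method": "jog_arm", "body": {"commands": [{"tx":0.0365,"ty":-0.945,"tz":0,"roll":0,"hand":0},{"tx":0.0365,"ty":-0.945,"tz":0,"roll":0,"hand":0},{"tx":0.0365,"ty":-0.945,"tz":0,"roll":0,"hand":0},{"tx":0.0365,"ty":-0.945,"tz":0,"roll":0,"hand":0},{"tx":0.0365,"ty":-0.945,"tz":0,"roll":0,"hand":0}]}}

```text
time_s: 26.47
position: [0.5615, -0.0838, 0.1675]
eef_rot: [0.231, 0.973, -0.0, -0.001]
force: [0.5, -0.1, -2.1]
width: 0.661
finger_force: 64.7
```

Request:
{"method": "jog_arm", "body": {"commands": [{"tx":0.0365,"ty":-0.945,"tz":0,"roll":0,"hand":0},{"tx":0.0365,"ty":-0.945,"tz":0,"roll":0,"hand":0},{"tx":0.0365,"ty":-0.945,"tz":0,"roll":0,"hand":0},{"tx":0,"ty":0,"tz":0,"roll":0,"hand":0}]}}

```text
time_s: 26.8
position: [0.564, -0.1427, 0.1674]
eef_rot: [0.232, 0.973, -0.001, -0.0]
force: [0.0, 0.5, -2.5]
width: 0.662
finger_force: 64.8
```

```bash
python3 - <<'E'
from h import *
f=grab('wrist','w9')
s=robot.state(); print(s['position'],s['width'])
E
```

```text
[ 0.56381304 -0.14092358  0.16747915] 0.6566919719169999
```

View pics/w9.png

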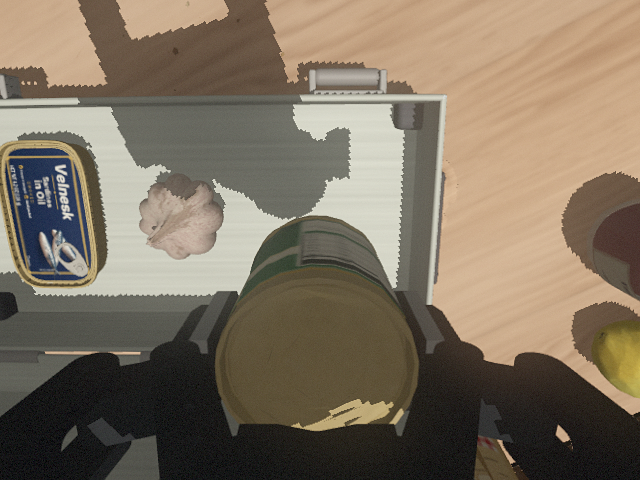

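The tin is held above the left end of the box, clear of the garlic (180,215) and the flat tin (50,215). Lowering.

Request:
{"method": "jog_arm", "body": {"commands": [{"tx":0,"ty":0,"tz":-1,"roll":0,"hand":0},{"tx":0,"ty":0,"tz":-1,"roll":0,"hand":0},{"tx":0,"ty":0,"tz":-1,"roll":0,"hand":0},{"tx":0,"ty":0,"tz":-1,"roll":0,"hand":0},{"tx":0,"ty":0,"tz":-1,"roll":0,"hand":0}]}}

```text
time_s: 27.27
position: [0.5639, -0.1385, 0.0672]
eef_rot: [0.23, 0.973, 0.0, -0.0]
force: [0.8, 0.5, -2.5]
width: 0.657
finger_force: 64.8
```

Request:
{"method": "jog_arm", "body": {"commands": [{"tx":0,"ty":0,"tz":-1,"roll":0,"hand":0},{"tx":0,"ty":0,"tz":-0.35,"roll":0,"hand":0},{"tx":0,"ty":0,"tz":0,"roll":0,"hand":0},{"tx":0,"ty":0,"tz":0,"roll":0,"hand":85},{"tx":0,"ty":0,"tz":0,"roll":0,"hand":85}]}}

```text
time_s: 27.68
position: [0.5655, -0.1396, 0.0427]
eef_rot: [0.23, 0.973, 0.0, 0.001]
force: [-0.0, 0.5, 0.0]
width: 0.85
finger_force: 0.0
```

Request:
{"method": "jog_arm", "body": {"commands": [{"tx":0,"ty":0,"tz":0,"roll":0,"hand":85},{"tx":0,"ty":0,"tz":1,"roll":0,"hand":85},{"tx":0,"ty":0,"tz":1,"roll":0,"hand":85},{"tx":0,"ty":0,"tz":1,"roll":0,"hand":85},{"tx":0,"ty":0,"tz":1,"roll":0,"hand":85}]}}

```text
time_s: 28.1
position: [0.5648, -0.1398, 0.1234]
eef_rot: [0.231, 0.973, 0.0, 0.001]
force: [0.8, 0.8, 0.0]
width: 0.849
finger_force: 0.0
```

Request:
{"method": "jog_arm", "body": {"commands": [{"tx":0,"ty":0,"tz":1,"roll":0,"hand":85},{"tx":-0.9,"ty":0.45,"tz":1,"roll":0,"hand":60},{"tx":-0.9,"ty":0.45,"tz":1,"roll":0,"hand":40},{"tx":-0.9,"ty":0.45,"tz":1,"roll":0,"hand":40},{"tx":-0.9,"ty":0.45,"tz":1,"roll":0,"hand":40}]}}

```text
time_s: 28.52
position: [0.4917, -0.1033, 0.2233]
eef_rot: [0.231, 0.973, 0.0, 0.001]
force: [-0.2, -0.0, -0.2]
width: 0.398
finger_force: 0.0
```

Request:
{"method": "jog_arm", "body": {"commands": [{"tx":-0.9,"ty":0.45,"tz":1,"roll":0,"hand":40},{"tx":-0.9,"ty":0.45,"tz":1,"roll":0,"hand":40},{"tx":0,"ty":0,"tz":1,"roll":0,"hand":40},{"tx":0,"ty":0,"tz":1,"roll":0,"hand":40},{"tx":0,"ty":0,"tz":0,"roll":0,"hand":40}]}}

```text
time_s: 28.93
position: [0.458, -0.0859, 0.3067]
eef_rot: [0.23, 0.973, 0.0, 0.005]
force: [0.8, -0.5, 0.5]
width: 0.404
finger_force: 0.0
```

```bash
python3 - <<'E'
from h import *
f=grab('scene','s10'); P=cloud(f); np.save('s10.npy',P)
s=robot.state(); print(s['position'])
E
python3 look.py t10
```

```text
[ 0.45735007 -0.08579825  0.30436443]
29.0333 [ 0.45657973 -0.08568936  0.30256563]
tin none
flat none
garlic none
```

View pics/s10.png

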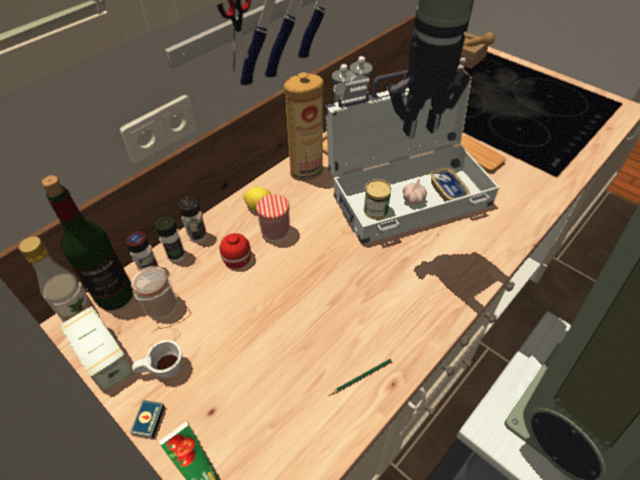

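The scene view shows the tin (377,195), garlic (415,190) and flat tin (450,183) all inside the box with the lid back. Now I go back to the handle.

Request:
{"method": "jog_arm", "body": {"commands": [{"tx":0.447,"ty":-0.492,"tz":0.02,"roll":-0.895,"hand":40},{"tx":0.447,"ty":-0.492,"tz":0.02,"roll":-0.895,"hand":40},{"tx":0.447,"ty":-0.492,"tz":0.02,"roll":-0.895,"hand":40},{"tx":0.447,"ty":-0.492,"tz":0.02,"roll":-0.895,"hand":40},{"tx":0.447,"ty":-0.492,"tz":0.02,"roll":-0.895,"hand":40}]}}

```text
time_s: 29.45
position: [0.501, -0.1352, 0.302]
eef_rot: [0.417, 0.909, -0.0, -0.001]
force: [0.1, 0.3, -0.6]
width: 0.397
finger_force: 0.0
```

Request:
{"method": "jog_arm", "body": {"commands": [{"tx":0.447,"ty":-0.492,"tz":0.02,"roll":-0.895,"hand":40},{"tx":0.447,"ty":-0.492,"tz":0.02,"roll":-0.895,"hand":40},{"tx":0.447,"ty":-0.492,"tz":0.02,"roll":-0.895,"hand":40},{"tx":0.447,"ty":-0.492,"tz":0.02,"roll":-0.895,"hand":40},{"tx":0.447,"ty":-0.492,"tz":0.02,"roll":-0.895,"hand":40}]}}

```text
time_s: 29.87
position: [0.5457, -0.1845, 0.3038]
eef_rot: [0.585, 0.811, -0.0, -0.001]
force: [-0.6, -0.3, -0.1]
width: 0.397
finger_force: 0.0
```

Request:
{"method": "jog_arm", "body": {"commands": [{"tx":0.447,"ty":-0.492,"tz":0.02,"roll":-0.895,"hand":40},{"tx":0.447,"ty":-0.492,"tz":0.02,"roll":-0.895,"hand":40},{"tx":0.447,"ty":-0.492,"tz":0.02,"roll":-0.895,"hand":40},{"tx":0.447,"ty":-0.492,"tz":0.02,"roll":-0.895,"hand":40},{"tx":0.447,"ty":-0.492,"tz":0.02,"roll":-0.895,"hand":40}]}}

```text
time_s: 30.28
position: [0.5905, -0.2337, 0.3056]
eef_rot: [0.731, 0.682, -0.001, -0.001]
force: [-0.1, 0.1, 0.6]
width: 0.399
finger_force: 0.0
```

Request:
{"method": "jog_arm", "body": {"commands": [{"tx":0.447,"ty":-0.492,"tz":0.02,"roll":-0.895,"hand":40},{"tx":0.447,"ty":-0.492,"tz":0.02,"roll":-0.895,"hand":40},{"tx":0.447,"ty":-0.492,"tz":0.02,"roll":-0.895,"hand":40},{"tx":0.447,"ty":-0.492,"tz":0.02,"roll":-0.895,"hand":40},{"tx":0.447,"ty":-0.492,"tz":0.02,"roll":-0.895,"hand":40}]}}

```text
time_s: 30.7
position: [0.6353, -0.2829, 0.3075]
eef_rot: [0.85, 0.527, -0.001, -0.001]
force: [-0.2, -0.3, 0.1]
width: 0.401
finger_force: 0.0
```

```bash
python3 - <<'E'
from h import *
from scipy.spatial.transform import Rotation as Ro
f=grab('wrist','w11')
s=robot.state(); m=Ro.from_quat(s['eef_rot']).as_matrix();print(s['position'],np.rad2deg(np.arctan2(m[1,1],m[0,1])))
E
```

```text
[ 0.63666269 -0.28481571  0.30671805] -26.587299987817396
```

View pics/w11.png

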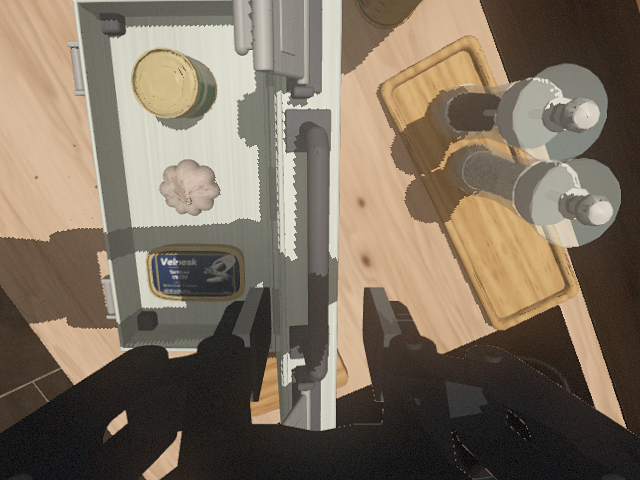

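The bar is at column 318, between the fingers (268 and 365). I descend, grip and reverse the arc.

Request:
{"method": "jog_arm", "body": {"commands": [{"tx":0,"ty":0,"tz":-1,"roll":0,"hand":40},{"tx":0,"ty":0,"tz":-1,"roll":0,"hand":40},{"tx":0,"ty":0,"tz":-1,"roll":0,"hand":40},{"tx":0,"ty":0,"tz":0,"roll":0,"hand":0},{"tx":0,"ty":0,"tz":0,"roll":0,"hand":0}]}}

```text
time_s: 31.17
position: [0.6344, -0.2821, 0.2475]
eef_rot: [0.849, 0.529, -0.001, -0.002]
force: [0.2, -0.0, -0.6]
width: 0.128
finger_force: 0.6
```

Request:
{"method": "jog_arm", "body": {"commands": [{"tx":0,"ty":0,"tz":0,"roll":0,"hand":0},{"tx":0,"ty":0,"tz":0,"roll":0,"hand":0}]}}

```text
time_s: 31.33
position: [0.6344, -0.282, 0.248]
eef_rot: [0.849, 0.529, -0.001, -0.002]
force: [-1.2, 0.2, -11.2]
width: 0.086
finger_force: 58.2
```

```bash
python3 - <<'E'
from h import *
s=robot.state(); print(s['position'],s['width'],s['finger_force'],s['force'])
th=np.arange(0,29)*.06+.087; ex=np.array([.8965,-.4431])
d=-.207*np.cos(th)+.082; 
hw=np.array([.5218,-.2262])
p=s['position']; a=(p[:2]-hw)@ex; print('box x',a,'z bar',p[2]+.019,'theta',np.arctan2(p[2]+.019-.062,-(a-.082))-.087)
E
```

```text
[ 0.63437305 -0.28204122  0.24802603] 0.08617711384791295 58.21528136730194 [ -1.16492446   0.18774466 -11.22953403]
box x 0.12566497999004103 z bar 0.26702603002551856 theta 1.6936341061890614
```

Request:
{"method": "jog_arm", "body": {"commands": [{"tx":-0.549,"ty":0.271,"tz":0.103,"roll":0,"hand":0},{"tx":-0.554,"ty":0.274,"tz":0.066,"roll":0,"hand":0},{"tx":-0.556,"ty":0.275,"tz":0.029,"roll":0,"hand":0},{"tx":-0.557,"ty":0.275,"tz":-0.009,"roll":0,"hand":0},{"tx":-0.555,"ty":0.274,"tz":-0.046,"roll":0,"hand":0}]}}

```text
time_s: 31.75
position: [0.5805, -0.2552, 0.2526]
eef_rot: [0.849, 0.529, 0.001, 0.001]
force: [3.7, -0.9, -8.4]
width: 0.092
finger_force: 58.8
```

Request:
{"method": "jog_arm", "body": {"commands": [{"tx":-0.552,"ty":0.273,"tz":-0.083,"roll":0,"hand":0},{"tx":-0.546,"ty":0.27,"tz":-0.12,"roll":0,"hand":0},{"tx":-0.539,"ty":0.266,"tz":-0.156,"roll":0,"hand":0},{"tx":-0.529,"ty":0.262,"tz":-0.192,"roll":0,"hand":0},{"tx":-0.518,"ty":0.256,"tz":-0.227,"roll":0,"hand":0}]}}

```text
time_s: 32.17
position: [0.5277, -0.229, 0.2399]
eef_rot: [0.849, 0.529, 0.003, 0.003]
force: [1.3, -0.3, 0.9]
width: 0.094
finger_force: 59.2
```

Request:
{"method": "jog_arm", "body": {"commands": [{"tx":-0.505,"ty":0.25,"tz":-0.261,"roll":0,"hand":0},{"tx":-0.49,"ty":0.242,"tz":-0.294,"roll":0,"hand":0},{"tx":-0.473,"ty":0.234,"tz":-0.327,"roll":0,"hand":0},{"tx":-0.455,"ty":0.225,"tz":-0.358,"roll":0,"hand":0},{"tx":-0.435,"ty":0.215,"tz":-0.387,"roll":0,"hand":0}]}}

```text
time_s: 32.58
position: [0.4799, -0.2053, 0.2072]
eef_rot: [0.849, 0.529, 0.002, 0.002]
force: [-1.8, 1.7, 2.2]
width: 0.092
finger_force: 61.9
```

Request:
{"method": "jog_arm", "body": {"commands": [{"tx":-0.413,"ty":0.204,"tz":-0.416,"roll":0,"hand":0},{"tx":-0.39,"ty":0.193,"tz":-0.443,"roll":0,"hand":0},{"tx":-0.366,"ty":0.181,"tz":-0.468,"roll":0,"hand":0},{"tx":-0.34,"ty":0.168,"tz":-0.492,"roll":0,"hand":0},{"tx":-0.313,"ty":0.155,"tz":-0.514,"roll":0,"hand":0}]}}

```text
time_s: 33.0
position: [0.4422, -0.1865, 0.1596]
eef_rot: [0.849, 0.529, 0.001, 0.0]
force: [-3.2, 3.1, 1.7]
width: 0.091
finger_force: 64.2
```

```bash
cat > th.py <<'E'
from h import *
s=robot.state(); p=s['position']; a=(p[:2]-np.array([.5218,-.2262]))@np.array([.8965,-.4431])
print(p,s['width'],s['force'],'r',np.hypot(p[2]-.043,a-.082),'theta',np.arctan2(p[2]-.043,-(a-.082))-.087)
E
python3 th.py
```

```text
[ 0.4421887  -0.1865314   0.15956693] 0.0910182480220551 [-3.1811249   3.08825869  1.71233253] r 0.20690892521363435 theta 0.5114628358909143
```

Request:
{"method": "jog_arm", "body": {"commands": [{"tx":-0.285,"ty":0.141,"tz":-0.534,"roll":0,"hand":0},{"tx":-0.256,"ty":0.126,"tz":-0.552,"roll":0,"hand":0},{"tx":-0.225,"ty":0.111,"tz":-0.568,"roll":0,"hand":0},{"tx":-0.195,"ty":0.096,"tz":-0.582,"roll":0,"hand":0},{"tx":-0.163,"ty":0.081,"tz":-0.594,"roll":0,"hand":0}]}}

```text
time_s: 33.42
position: [0.4185, -0.1748, 0.1019]
eef_rot: [0.849, 0.529, -0.0, -0.001]
force: [-6.2, 4.7, 1.8]
width: 0.092
finger_force: 65.8
```

Request:
{"method": "jog_arm", "body": {"commands": [{"tx":-0.131,"ty":0.065,"tz":-0.604,"roll":0,"hand":0},{"tx":-0.098,"ty":0.048,"tz":-0.611,"roll":0,"hand":0},{"tx":-0.05,"ty":0.025,"tz":-0.45,"roll":0,"hand":0},{"tx":0,"ty":0,"tz":0,"roll":0,"hand":0}]}}

```text
time_s: 33.75
position: [0.4122, -0.1717, 0.067]
eef_rot: [0.849, 0.529, -0.001, -0.003]
force: [-4.8, 5.7, -2.4]
width: 0.087
finger_force: 67.2
```

```bash
python3 th.py
```

```text
[ 0.41220489 -0.17167709  0.0670093 ] 0.0870160508041088 [-4.8215131   5.73959609 -2.42419316] r 0.20581630014174743 theta 0.029920227462977095
```

Request:
{"method": "jog_arm", "body": {"commands": [{"tx":0,"ty":0,"tz":-0.25,"roll":0,"hand":0},{"tx":0,"ty":0,"tz":0,"roll":0,"hand":42},{"tx":0,"ty":0,"tz":0,"roll":0,"hand":42},{"tx":0,"ty":0,"tz":0,"roll":0,"hand":42},{"tx":0,"ty":0,"tz":0.5,"roll":0,"hand":42}]}}

```text
time_s: 34.17
position: [0.415, -0.1737, 0.0729]
eef_rot: [0.849, 0.529, 0.0, 0.0]
force: [0.7, 0.2, 0.3]
width: 0.418
finger_force: 0.0
```

Request:
{"method": "jog_arm", "body": {"commands": [{"tx":0,"ty":0,"tz":1,"roll":0,"hand":42},{"tx":0,"ty":0,"tz":1,"roll":0,"hand":42},{"tx":0,"ty":0,"tz":1,"roll":0,"hand":20},{"tx":0,"ty":0,"tz":1,"roll":0,"hand":0},{"tx":0,"ty":0,"tz":0,"roll":0,"hand":0}]}}

```text
time_s: 34.58
position: [0.418, -0.175, 0.1575]
eef_rot: [0.849, 0.529, 0.003, 0.005]
force: [0.2, 0.1, -0.7]
width: 0.008
finger_force: 0.0
```

```bash
python3 - <<'E'
from h import *
f=grab('scene','s12'); P=cloud(f)
s=robot.state(); print(s['position'],s['force'])
D=P[...,:2]-np.array([.5218,-.2262]); ex=np.array([.8965,-.4431]);ey=np.array([.4431,.8965]); a,b=D@ex,D@ey;z=P[...,2]
for bb in (.112,-.112):
    m=(abs(b-bb)<.02)&(a<-.086)&(a>-.16)&(z>.03)&(z<.12); print(bb,m.sum(),np.round(np.percentile(a[m],[2,98]),3),np.round(np.percentile(z[m],[2,98]),3))
m=(abs(b)<.16)&(a>-.05)&(a<.0)&(z>.05)&(z<.13); print('top z',np.median(z[m]),m.sum())
m=(abs(b)<.16)&(a>.04)&(a<.08)&(z>.05)&(z<.13); print('top z far',np.median(z[m]),m.sum())
E
```

```text
[ 0.4167964  -0.17447567  0.15560001] [0.38242779 0.66610152 0.24648743]
0.112 440 [-0.136 -0.095] [0.051 0.079]
-0.112 393 [-0.136 -0.093] [0.048 0.079]
top z 0.09681430753923304 1653
top z far 0.09685849509481154 1264
```

View pics/s12.png

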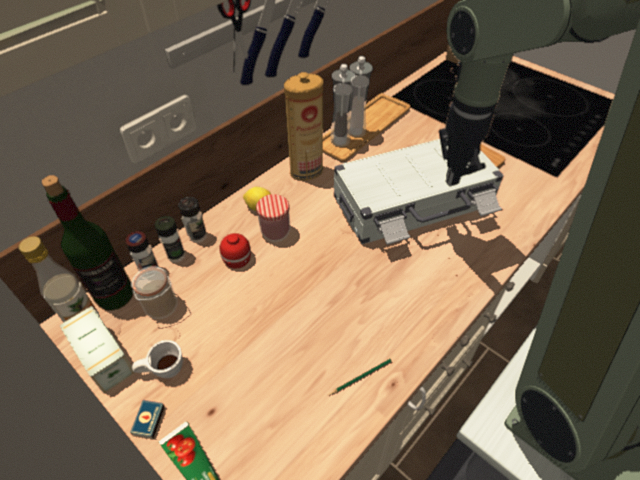

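The lid is shut flat (top at z 0.097), and both clips stand out at (395,230) and (485,203). Moving in front of the left clip.

Request:
{"method": "jog_arm", "body": {"commands": [{"tx":0.27,"ty":0.93,"tz":0,"roll":0,"hand":0},{"tx":0.27,"ty":0.93,"tz":0,"roll":0,"hand":0},{"tx":0.27,"ty":0.93,"tz":0,"roll":0,"hand":0},{"tx":0.27,"ty":0.93,"tz":0,"roll":0,"hand":0},{"tx":0.27,"ty":0.93,"tz":0,"roll":0,"hand":0}]}}

```text
time_s: 35.05
position: [0.4416, -0.0796, 0.1522]
eef_rot: [0.849, 0.529, -0.0, -0.0]
force: [0.0, 0.1, 0.1]
width: 0.002
finger_force: 0.0
```

Request:
{"method": "jog_arm", "body": {"commands": [{"tx":0.1,"ty":0.93,"tz":0,"roll":0,"hand":0},{"tx":0,"ty":0,"tz":-1,"roll":0,"hand":0},{"tx":0,"ty":0,"tz":-1,"roll":0,"hand":0},{"tx":0,"ty":0,"tz":0,"roll":0,"hand":0}]}}

```text
time_s: 35.38
position: [0.441, -0.061, 0.1095]
eef_rot: [0.849, 0.529, -0.003, -0.002]
force: [0.7, -0.4, -0.4]
width: -0.001
finger_force: 0.0
```

```bash
cat > bx.py <<'E'
from h import *
s=robot.state(); p=s['position']; D=p[:2]-np.array([.5218,-.2262]); ex=np.array([.8965,-.4431]);ey=np.array([.4431,.8965])
print(p,'box',np.round([D@ex,D@ey,p[2]],4),'F box',np.round([s['force'][:2]@ex,s['force'][:2]@ey,s['force'][2]],1))
E
python3 bx.py
```

```text
[ 0.44096443 -0.06099179  0.10949192] box [-0.1457  0.1123  0.1095] F box [ 0.8  0.  -0.4]
```

Request:
{"method": "jog_arm", "body": {"commands": [{"tx":0,"ty":0,"tz":-0.7,"roll":0,"hand":0},{"tx":0,"ty":0,"tz":-0.7,"roll":0,"hand":0},{"tx":0,"ty":0,"tz":-0.7,"roll":0,"hand":0},{"tx":0,"ty":0,"tz":-0.7,"roll":0,"hand":0},{"tx":0,"ty":0,"tz":-0.7,"roll":0,"hand":0}]}}

```text
time_s: 35.8
position: [0.4441, -0.0621, 0.0426]
eef_rot: [0.849, 0.529, 0.001, 0.001]
force: [0.1, 0.5, 0.9]
width: 0.002
finger_force: 0.2
```

```bash
python3 bx.py
```

```text
[ 0.44413203 -0.06212241  0.0426307 ] box [-0.1423  0.1127  0.0426] F box [-0.2  0.5  0.9]
```

Little force so far. Now I push inward along box +x.

Request:
{"method": "jog_arm", "body": {"commands": [{"tx":0.3,"ty":-0.15,"tz":-0.15,"roll":0,"hand":0},{"tx":0.3,"ty":-0.15,"tz":0,"roll":0,"hand":0},{"tx":0.3,"ty":-0.15,"tz":0,"roll":0,"hand":0},{"tx":0,"ty":0,"tz":0,"roll":0,"hand":0}]}}

```text
time_s: 36.13
position: [0.464, -0.0717, 0.0406]
eef_rot: [0.849, 0.528, 0.001, 0.001]
force: [-1.2, 0.5, 1.2]
width: 0.002
finger_force: 0.5
```

```bash
python3 bx.py
```

```text
[ 0.46402306 -0.07166875  0.04064157] box [-0.1203  0.1129  0.0406] F box [-1.3 -0.   1.2]
```

Request:
{"method": "jog_arm", "body": {"commands": [{"tx":0.15,"ty":-0.075,"tz":0,"roll":0,"hand":0},{"tx":0.15,"ty":-0.075,"tz":0,"roll":0,"hand":0},{"tx":0,"ty":0,"tz":0,"roll":0,"hand":0}]}}

```text
time_s: 36.38
position: [0.4643, -0.0722, 0.0403]
eef_rot: [0.849, 0.528, -0.002, -0.003]
force: [-9.5, 9.0, 9.8]
width: -0.005
finger_force: 0.7
```

```bash
python3 bx.py
```

```text
[ 0.46431546 -0.07216908  0.04029383] box [-0.1198  0.1126  0.0403] F box [-12.5   3.8   9.8]
```

Request:
{"method": "jog_arm", "body": {"commands": [{"tx":0.1,"ty":-0.05,"tz":0,"roll":0,"hand":0},{"tx":0,"ty":0,"tz":0,"roll":0,"hand":0}]}}

```text
time_s: 36.55
position: [0.4642, -0.0722, 0.0404]
eef_rot: [0.849, 0.528, -0.003, -0.005]
force: [-14.6, 12.3, 15.8]
width: 0.002
finger_force: 0.7
```

```bash
python3 bx.py
```

```text
[ 0.46423852 -0.07218281  0.04035559] box [-0.1198  0.1126  0.0404] F box [-18.5   4.6  15.8]
```

Request:
{"method": "jog_arm", "body": {"commands": [{"tx":0.1,"ty":-0.05,"tz":0,"roll":0,"hand":0},{"tx":0,"ty":0,"tz":0,"roll":0,"hand":0}]}}

```text
time_s: 36.72
position: [0.4641, -0.0721, 0.0404]
eef_rot: [0.849, 0.528, -0.005, -0.006]
force: [-20.3, 16.3, 21.0]
width: 0.0
finger_force: 0.7
```

```bash
python3 bx.py; python3 - <<'E'
from h import *
f=grab('scene'); im=f['img'][150:270,320:520,::-1]
cv2.imwrite('pics/s13.png',cv2.resize(im,None,fx=4,fy=4,interpolation=cv2.INTER_CUBIC))
E
```

```text
[ 0.46408635 -0.07212464  0.04041695] box [-0.12    0.1126  0.0404] F box [-25.5   5.6  21. ]
```

View pics/s13.png

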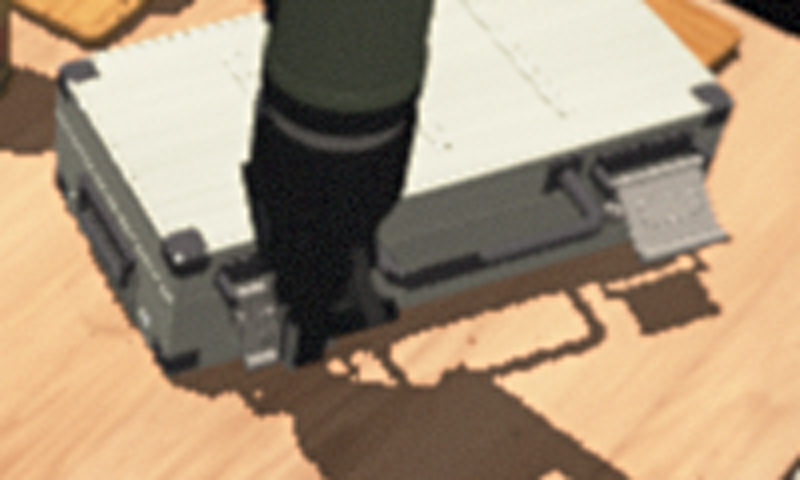

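The flap hangs nearly closed at (258,320), but force is building at a fixed position with an upward part, so a wide part of the hand is catching the lid edge. I back off, lift and turn the hand 90° to use its narrow side.

Request:
{"method": "jog_arm", "body": {"commands": [{"tx":-0.5,"ty":0.25,"tz":0,"roll":0,"hand":0},{"tx":-0.7,"ty":0.35,"tz":0,"roll":0,"hand":0},{"tx":-0.7,"ty":0.35,"tz":0,"roll":0,"hand":0},{"tx":-0.7,"ty":0.35,"tz":0.3,"roll":0,"hand":0},{"tx":-0.5,"ty":0.25,"tz":1,"roll":0,"hand":0}]}}

```text
time_s: 37.18
position: [0.4069, -0.0442, 0.0647]
eef_rot: [0.849, 0.529, -0.002, -0.001]
force: [-0.0, 0.5, 0.3]
width: 0.002
finger_force: 0.0
```

Request:
{"method": "jog_arm", "body": {"commands": [{"tx":0,"ty":0,"tz":1,"roll":1,"hand":0},{"tx":0,"ty":0,"tz":1,"roll":1,"hand":0},{"tx":0,"ty":0,"tz":1,"roll":1,"hand":0},{"tx":0,"ty":0,"tz":0,"roll":1,"hand":0},{"tx":0,"ty":0,"tz":0,"roll":1,"hand":0}]}}

```text
time_s: 37.6
position: [0.4112, -0.0451, 0.1279]
eef_rot: [0.713, 0.701, 0.002, 0.002]
force: [0.0, 0.5, -0.2]
width: 0.0
finger_force: 0.0
```

Request:
{"method": "jog_arm", "body": {"commands": [{"tx":0,"ty":0,"tz":0,"roll":1,"hand":0},{"tx":0,"ty":0,"tz":0,"roll":1,"hand":0},{"tx":0,"ty":0,"tz":0,"roll":1,"hand":0},{"tx":0,"ty":0,"tz":0,"roll":1,"hand":0},{"tx":0,"ty":0,"tz":0,"roll":1,"hand":0}]}}

```text
time_s: 38.02
position: [0.4102, -0.045, 0.1265]
eef_rot: [0.544, 0.839, 0.0, 0.001]
force: [0.6, 0.3, -0.3]
width: -0.001
finger_force: 0.0
```

Request:
{"method": "jog_arm", "body": {"commands": [{"tx":0,"ty":0,"tz":0,"roll":1,"hand":0},{"tx":0,"ty":0,"tz":0,"roll":1,"hand":0},{"tx":0,"ty":0,"tz":0,"roll":1,"hand":0},{"tx":0,"ty":0,"tz":0,"roll":1,"hand":0},{"tx":0,"ty":0,"tz":0,"roll":1,"hand":0}]}}

```text
time_s: 38.43
position: [0.4102, -0.045, 0.1265]
eef_rot: [0.349, 0.937, 0.0, 0.001]
force: [-0.2, 0.5, -0.1]
width: 0.001
finger_force: 0.0
```

Request:
{"method": "jog_arm", "body": {"commands": [{"tx":0,"ty":0,"tz":0,"roll":1,"hand":0},{"tx":0,"ty":0,"tz":0,"roll":1,"hand":0},{"tx":0,"ty":0,"tz":0,"roll":1,"hand":0},{"tx":0,"ty":0,"tz":0,"roll":0,"hand":0}]}}

```text
time_s: 38.77
position: [0.4101, -0.0449, 0.1264]
eef_rot: [0.226, 0.974, 0.0, 0.001]
force: [0.1, -0.5, 1.0]
width: 0.002
finger_force: 0.0
```

```bash
cat > clip.py <<'E'
from h import *
import sys
n=sys.argv[1]; f=vision.grab_frame(n); P=cloud(f)
D=P[...,:2]-np.array([.5218,-.2262]); ex=np.array([.8965,-.4431]);ey=np.array([.4431,.8965]); a,b=D@ex,D@ey;z=P[...,2]
for bb in (.112,-.112):
    m=(abs(b-bb)<.024)&(a<-.088)&(a>-.15)&(z>.025)&(z<.09); print(bb,m.sum(),np.round(np.percentile(a[m],[2,50,98]),3),np.round(np.percentile(z[m],[2,50,98]),3))
E
python3 bx.py; python3 clip.py scene; python3 clip.py top
```

```text
[ 0.41013    -0.04493725  0.12640285] box [-0.1804  0.113   0.1264] F box [ 0.3 -0.4  1. ]
0.112 513 [-0.135 -0.114 -0.094] [0.049 0.063 0.079]
-0.112 473 [-0.137 -0.115 -0.094] [0.048 0.064 0.079]Traceback (most recent call last):
  File "clip.py", line 6, in <module>
    m=(abs(b-bb)<.024)&(a<-.088)&(a>-.15)&(z>.025)&(z<.09); print(bb,m.sum(),np.round(np.percentile(a[m],[2,50,98]),3),np.round(np.percentile(z[m],[2,50,98]),3))
                                                                                      ~~~~~~~~~~~~~^^^^^^^^^^^^^^^^
    return _quantile_unchecked(
        a, q, axis, out, overwrite_input, method, keepdims, weights)
    return _ureduce(a,
                    func=_quantile_ureduce_func,
    ...<5 lines>...
                    overwrite_input=overwrite_input,
                    method=method)
    r = func(a, **kwargs)
    result = _quantile(arr,
                       quantiles=q,
    ...<2 lines>...
                       out=out,
                       weights=wgt)
    slices_having_nans = np.isnan(arr[-1, ...])
                                  ~~~^^^^^^^^^
IndexError: index -1 is out of bounds for axis 0 with size 0
```

The clip sprang back to 1.1. I retry with the hand turned, 8 mm further out.

Request:
{"method": "jog_arm", "body": {"commands": [{"tx":0.94,"ty":-0.24,"tz":0,"roll":0,"hand":0},{"tx":0.94,"ty":-0.24,"tz":0,"roll":0,"hand":0},{"tx":0,"ty":0,"tz":-1,"roll":0,"hand":0},{"tx":0,"ty":0,"tz":-0.8,"roll":0,"hand":0},{"tx":0,"ty":0,"tz":-0.7,"roll":0,"hand":0}]}}

```text
time_s: 39.28
position: [0.4474, -0.0545, 0.0751]
eef_rot: [0.227, 0.974, 0.0, 0.0]
force: [0.5, 0.1, -1.2]
width: -0.0
finger_force: 0.0
```

Request:
{"method": "jog_arm", "body": {"commands": [{"tx":0,"ty":0,"tz":-0.7,"roll":0,"hand":0},{"tx":0,"ty":0,"tz":-0.7,"roll":0,"hand":0},{"tx":0,"ty":0,"tz":-0.4,"roll":0,"hand":0},{"tx":0,"ty":0,"tz":0,"roll":0,"hand":0}]}}

```text
time_s: 39.62
position: [0.4458, -0.0541, 0.0384]
eef_rot: [0.227, 0.974, -0.0, -0.002]
force: [-2.0, 2.1, -1.9]
width: -0.002
finger_force: 1.7
```

```bash
python3 bx.py
```

```text
[ 0.4457765  -0.0541373   0.03838535] box [-0.1444  0.1206  0.0384] F box [-2.7  1.  -1.9]
```

Request:
{"method": "jog_arm", "body": {"commands": [{"tx":0.3,"ty":-0.15,"tz":0,"roll":0,"hand":0},{"tx":0.3,"ty":-0.15,"tz":0,"roll":0,"hand":0},{"tx":0.3,"ty":-0.15,"tz":0,"roll":0,"hand":0},{"tx":0,"ty":0,"tz":0,"roll":0,"hand":0}]}}

```text
time_s: 39.95
position: [0.4678, -0.0641, 0.0407]
eef_rot: [0.227, 0.974, 0.0, 0.002]
force: [0.1, 0.3, 1.2]
width: -0.0
finger_force: 0.6
```

```bash
python3 bx.py
```

```text
[ 0.46777589 -0.064146    0.04069811] box [-0.1202  0.1213  0.0407] F box [-0.1  0.3  1.2]
```

Request:
{"method": "jog_arm", "body": {"commands": [{"tx":0.13,"ty":-0.065,"tz":0,"roll":0,"hand":0},{"tx":0.13,"ty":-0.065,"tz":0,"roll":0,"hand":0},{"tx":0,"ty":0,"tz":0,"roll":0,"hand":0}]}}

```text
time_s: 40.2
position: [0.4704, -0.066, 0.0399]
eef_rot: [0.227, 0.974, 0.0, -0.0]
force: [-1.9, 1.4, 1.2]
width: 0.002
finger_force: 0.9
```

```bash
python3 bx.py
```

```text
[ 0.47038407 -0.06595905  0.0398588 ] box [-0.1171  0.1209  0.0399] F box [-2.4  0.4  1.2]
```

Request:
{"method": "jog_arm", "body": {"commands": [{"tx":0.13,"ty":-0.065,"tz":0,"roll":0,"hand":0},{"tx":0,"ty":0,"tz":0,"roll":0,"hand":0}]}}

```text
time_s: 40.37
position: [0.4713, -0.0665, 0.0396]
eef_rot: [0.227, 0.974, 0.0, -0.002]
force: [-4.0, 3.5, 3.9]
width: -0.004
finger_force: 3.0
```

```bash
python3 bx.py
```

```text
[ 0.47126634 -0.06653184  0.03955639] box [-0.1161  0.1208  0.0396] F box [-5.2  1.4  3.9]
```

Request:
{"method": "jog_arm", "body": {"commands": [{"tx":0.1,"ty":-0.05,"tz":0,"roll":0,"hand":0},{"tx":0,"ty":0,"tz":0,"roll":0,"hand":0}]}}

```text
time_s: 40.53
position: [0.4726, -0.0672, 0.0393]
eef_rot: [0.227, 0.974, 0.0, -0.003]
force: [-4.6, 5.6, 2.5]
width: 0.003
finger_force: 3.3
```

```bash
python3 bx.py
```

```text
[ 0.47255394 -0.06718701  0.03925499] box [-0.1146  0.1207  0.0393] F box [-6.6  3.   2.5]
```

Request:
{"method": "jog_arm", "body": {"commands": [{"tx":0.1,"ty":-0.05,"tz":0,"roll":0,"hand":0},{"tx":0,"ty":0,"tz":0,"roll":0,"hand":0}]}}

```text
time_s: 40.7
position: [0.4747, -0.0683, 0.039]
eef_rot: [0.227, 0.974, 0.0, -0.003]
force: [-3.3, 3.9, -1.8]
width: -0.001
finger_force: 2.4
```

```bash
python3 bx.py
```

```text
[ 0.47471575 -0.06826519  0.03898304] box [-0.1122  0.1207  0.039 ] F box [-4.7  2.  -1.8]
```

Request:
{"method": "jog_arm", "body": {"commands": [{"tx":0.1,"ty":-0.05,"tz":0,"roll":0,"hand":0},{"tx":0,"ty":0,"tz":0,"roll":0,"hand":0}]}}

```text
time_s: 40.87
position: [0.4758, -0.069, 0.0389]
eef_rot: [0.227, 0.974, 0.0, -0.004]
force: [-5.6, 6.3, 0.7]
width: 0.001
finger_force: 2.2
```

```bash
python3 bx.py
```

```text
[ 0.47578899 -0.06896379  0.03890893] box [-0.1109  0.1206  0.0389] F box [-7.8  3.2  0.7]
```

Request:
{"method": "jog_arm", "body": {"commands": [{"tx":0.1,"ty":-0.05,"tz":0,"roll":0,"hand":0},{"tx":0,"ty":0,"tz":0,"roll":0,"hand":0}]}}

```text
time_s: 41.03
position: [0.4758, -0.0691, 0.0388]
eef_rot: [0.227, 0.974, 0.001, -0.006]
force: [-9.5, 9.2, 5.8]
width: 0.006
finger_force: 3.6
```

```bash
python3 bx.py
```

```text
[ 0.47581224 -0.06905676  0.03883556] box [-0.1109  0.1205  0.0388] F box [-12.6   4.    5.8]
```

The force peaked, fell, then met a hard stop with the finger face at about −100 mm, so it has likely snapped. I back off and check.

Request:
{"method": "jog_arm", "body": {"commands": [{"tx":0.1,"ty":-0.05,"tz":0,"roll":0,"hand":0},{"tx":-0.5,"ty":0.25,"tz":0,"roll":0,"hand":0},{"tx":-0.9,"ty":0.45,"tz":0,"roll":0,"hand":0},{"tx":-0.9,"ty":0.45,"tz":0,"roll":0,"hand":0},{"tx":-0.9,"ty":0.45,"tz":0.5,"roll":0,"hand":0}]}}

```text
time_s: 41.45
position: [0.4177, -0.0401, 0.0488]
eef_rot: [0.226, 0.974, -0.0, -0.001]
force: [0.2, 0.5, -0.2]
width: -0.006
finger_force: 0.0
```

Request:
{"method": "jog_arm", "body": {"commands": [{"tx":0,"ty":0,"tz":1,"roll":0,"hand":0},{"tx":0,"ty":0,"tz":1,"roll":0,"hand":0},{"tx":0,"ty":0,"tz":1,"roll":0,"hand":0},{"tx":0,"ty":0,"tz":1,"roll":0,"hand":0},{"tx":0,"ty":0,"tz":0,"roll":0,"hand":0}]}}

```text
time_s: 41.87
position: [0.422, -0.0408, 0.1333]
eef_rot: [0.226, 0.974, 0.0, 0.005]
force: [0.3, -0.7, 0.2]
width: -0.001
finger_force: 0.0
```

```bash
python3 bx.py; python3 clip.py scene
```

```text
[ 0.4220103  -0.04081071  0.1333275 ] box [-0.1716  0.122   0.1333] F box [ 0.6 -0.5  0.2]
0.112 352 [-0.105 -0.099 -0.096] [0.033 0.055 0.079]
-0.112 475 [-0.136 -0.115 -0.092] [0.048 0.064 0.079]
```

The left clip holds: it lies flat at x −0.099, from z 0.033 to 0.079. Now the right one.

Request:
{"method": "jog_arm", "body": {"commands": [{"tx":-0.338,"ty":-0.962,"tz":0,"roll":0,"hand":0},{"tx":-0.338,"ty":-0.962,"tz":0,"roll":0,"hand":0},{"tx":-0.338,"ty":-0.962,"tz":0,"roll":0,"hand":0},{"tx":-0.338,"ty":-0.962,"tz":0,"roll":0,"hand":0},{"tx":-0.338,"ty":-0.962,"tz":0,"roll":0,"hand":0}]}}

```text
time_s: 42.33
position: [0.3842, -0.1372, 0.1286]
eef_rot: [0.226, 0.974, -0.0, -0.001]
force: [0.5, -0.1, 1.0]
width: 0.0
finger_force: 0.0
```

Request:
{"method": "jog_arm", "body": {"commands": [{"tx":-0.338,"ty":-0.962,"tz":0,"roll":0,"hand":0},{"tx":-0.338,"ty":-0.962,"tz":0,"roll":0,"hand":0},{"tx":-0.338,"ty":-0.962,"tz":0,"roll":0,"hand":0},{"tx":-0.338,"ty":-0.962,"tz":0,"roll":0,"hand":0},{"tx":-0.338,"ty":-0.962,"tz":0,"roll":0,"hand":0}]}}

```text
time_s: 42.75
position: [0.3504, -0.2335, 0.1286]
eef_rot: [0.226, 0.974, 0.0, -0.001]
force: [0.6, 0.0, -0.1]
width: -0.006
finger_force: 0.0
```

Request:
{"method": "jog_arm", "body": {"commands": [{"tx":-0.338,"ty":-0.962,"tz":0,"roll":0,"hand":0},{"tx":-0.338,"ty":-0.962,"tz":0,"roll":0,"hand":0},{"tx":0,"ty":0,"tz":0,"roll":0,"hand":0},{"tx":0,"ty":0,"tz":0,"roll":0,"hand":0}]}}

```text
time_s: 43.08
position: [0.3371, -0.2714, 0.1287]
eef_rot: [0.227, 0.974, 0.0, -0.001]
force: [-0.2, 1.2, -1.3]
width: -0.001
finger_force: 0.0
```

```bash
python3 bx.py; python3 clip.py top
```

```text
[ 0.33712065 -0.27139206  0.12865422] box [-0.1455 -0.1223  0.1287] F box [-0.7  1.  -1.3]
0.112 179 [-0.104 -0.1   -0.089] [0.034 0.059 0.081]
-0.112 265 [-0.135 -0.105 -0.089] [0.054 0.072 0.082]
```

Request:
{"method": "jog_arm", "body": {"commands": [{"tx":0.13,"ty":-0.07,"tz":-1,"roll":0,"hand":0},{"tx":0,"ty":0,"tz":-0.8,"roll":0,"hand":0},{"tx":0,"ty":0,"tz":-0.7,"roll":0,"hand":0},{"tx":0,"ty":0,"tz":-0.7,"roll":0,"hand":0},{"tx":0,"ty":0,"tz":-0.7,"roll":0,"hand":0}]}}

```text
time_s: 43.55
position: [0.3404, -0.2713, 0.0507]
eef_rot: [0.226, 0.974, 0.0, -0.0]
force: [0.1, -0.9, 0.8]
width: -0.003
finger_force: 0.2
```

Request:
{"method": "jog_arm", "body": {"commands": [{"tx":0,"ty":0,"tz":-0.5,"roll":0,"hand":0},{"tx":0,"ty":0,"tz":0,"roll":0,"hand":0}]}}

```text
time_s: 43.72
position: [0.3391, -0.2703, 0.0397]
eef_rot: [0.226, 0.974, 0.001, -0.002]
force: [-2.2, 0.8, -2.5]
width: 0.001
finger_force: 1.1
```

Request:
{"method": "jog_arm", "body": {"commands": [{"tx":0.3,"ty":-0.15,"tz":0,"roll":0,"hand":0},{"tx":0.3,"ty":-0.15,"tz":0,"roll":0,"hand":0},{"tx":0.3,"ty":-0.15,"tz":0,"roll":0,"hand":0},{"tx":0,"ty":0,"tz":0,"roll":0,"hand":0}]}}

```text
time_s: 44.05
position: [0.3605, -0.2825, 0.0424]
eef_rot: [0.226, 0.974, -0.001, 0.002]
force: [-0.1, 0.8, 0.9]
width: 0.001
finger_force: 0.4
```

Request:
{"method": "jog_arm", "body": {"commands": [{"tx":0.13,"ty":-0.065,"tz":0,"roll":0,"hand":0},{"tx":0.13,"ty":-0.065,"tz":0,"roll":0,"hand":0},{"tx":0,"ty":0,"tz":0,"roll":0,"hand":0}]}}

```text
time_s: 44.3
position: [0.363, -0.2837, 0.0417]
eef_rot: [0.226, 0.974, 0.0, -0.001]
force: [-3.1, 1.5, 2.3]
width: 0.002
finger_force: 2.0
```

```bash
python3 bx.py
```

```text
[ 0.36298502 -0.28370096  0.04170789] box [-0.1169 -0.1219  0.0417] F box [-3.4 -0.   2.3]
```

Request:
{"method": "jog_arm", "body": {"commands": [{"tx":0.12,"ty":-0.06,"tz":0,"roll":0,"hand":0},{"tx":0.1,"ty":-0.05,"tz":0,"roll":0,"hand":0},{"tx":0,"ty":0,"tz":0,"roll":0,"hand":0}]}}

```text
time_s: 44.55
position: [0.3656, -0.2849, 0.0411]
eef_rot: [0.226, 0.974, 0.001, -0.003]
force: [-6.5, 2.0, 1.7]
width: -0.003
finger_force: 3.3
```

Request:
{"method": "jog_arm", "body": {"commands": [{"tx":0.1,"ty":-0.05,"tz":0,"roll":0,"hand":0},{"tx":0,"ty":0,"tz":0,"roll":0,"hand":0}]}}

```text
time_s: 44.72
position: [0.368, -0.2862, 0.041]
eef_rot: [0.226, 0.974, 0.001, -0.002]
force: [-4.6, 1.5, -2.2]
width: -0.004
finger_force: 2.6
```

Request:
{"method": "jog_arm", "body": {"commands": [{"tx":0.1,"ty":-0.05,"tz":0,"roll":0,"hand":0},{"tx":0,"ty":0,"tz":0,"roll":0,"hand":0}]}}

```text
time_s: 44.88
position: [0.3681, -0.2861, 0.0408]
eef_rot: [0.226, 0.974, 0.002, -0.005]
force: [-10.9, 3.0, 2.5]
width: 0.001
finger_force: 5.3
```

Request:
{"method": "jog_arm", "body": {"commands": [{"tx":0.1,"ty":-0.05,"tz":0,"roll":0,"hand":0},{"tx":0,"ty":0,"tz":0,"roll":0,"hand":0}]}}

```text
time_s: 45.05
position: [0.3681, -0.2861, 0.0407]
eef_rot: [0.226, 0.974, 0.002, -0.007]
force: [-15.7, 4.1, 7.9]
width: 0.002
finger_force: 7.9
```

```bash
python3 bx.py
```

```text
[ 0.36813501 -0.28612072  0.04073928] box [-0.1112 -0.1218  0.0407] F box [-15.9  -3.3   7.9]
```

It shows the same snap and hard stop. I back off, lift clear and verify.

Request:
{"method": "jog_arm", "body": {"commands": [{"tx":-0.5,"ty":0.25,"tz":0,"roll":0,"hand":0},{"tx":-0.9,"ty":0.45,"tz":0,"roll":0,"hand":0},{"tx":-0.9,"ty":0.45,"tz":0,"roll":0,"hand":0},{"tx":-0.9,"ty":0.45,"tz":0.5,"roll":0,"hand":0},{"tx":0,"ty":0,"tz":1,"roll":0,"hand":0}]}}

```text
time_s: 45.47
position: [0.3056, -0.2541, 0.0702]
eef_rot: [0.227, 0.974, 0.002, -0.003]
force: [-0.6, 0.0, 0.2]
width: 0.003
finger_force: 0.0
```

Request:
{"method": "jog_arm", "body": {"commands": [{"tx":0,"ty":0,"tz":1,"roll":0,"hand":0},{"tx":0,"ty":0,"tz":1,"roll":0,"hand":0},{"tx":0,"ty":0,"tz":1,"roll":0,"hand":0},{"tx":0,"ty":0,"tz":1,"roll":0,"hand":0},{"tx":0,"ty":0,"tz":1,"roll":0,"hand":0}]}}

```text
time_s: 45.88
position: [0.3107, -0.2579, 0.1733]
eef_rot: [0.226, 0.974, -0.001, 0.002]
force: [0.7, -0.1, 0.3]
width: 0.001
finger_force: 0.0
```

Request:
{"method": "jog_arm", "body": {"commands": [{"tx":0,"ty":0,"tz":0,"roll":0,"hand":0},{"tx":0,"ty":0,"tz":0,"roll":0,"hand":0},{"tx":0,"ty":0,"tz":0,"roll":0,"hand":0}]}}

```text
time_s: 46.13
position: [0.3099, -0.2572, 0.1712]
eef_rot: [0.226, 0.974, 0.0, 0.0]
force: [0.4, 0.2, -0.2]
width: -0.002
finger_force: 0.0
```

```bash
python3 bx.py; python3 clip.py scene; python3 clip.py top; python3 - <<'E'
from h import *
f=vision.grab_frame('scene'); P=cloud(f); D=P[...,:2]-np.array([.5218,-.2262]); a=D@np.array([.8965,-.4431]);b=D@np.array([.4431,.8965]);z=P[...,2]
for lo,hi in((-.07,-.03),(.03,.07)):
    m=(abs(b)<.15)&(a>lo)&(a<hi)&(z>.05)&(z<.13); print('lid z',np.median(z[m]))
E
```

```text
[ 0.30986381 -0.25722962  0.17121436] box [-0.1763 -0.1217  0.1712] F box [ 0.3  0.4 -0.2]
0.112 363 [-0.105 -0.099 -0.095] [0.033 0.056 0.079]
-0.112 323 [-0.105 -0.1   -0.095] [0.033 0.056 0.079]
0.112 179 [-0.104 -0.1   -0.089] [0.035 0.059 0.082]
-0.112 180 [-0.104 -0.099 -0.089] [0.035 0.061 0.082]
lid z 0.09693515461515456
lid z 0.09686748083478042
```

Both clips are flat, the lid is shut and the robot is clear.

```bash
python3 -c "
from rig import robot
print(robot.close_job())"
```

```text
the job is handed in; nothing more can be done
None
```

The tin, flat tin and garlic are in the camp box, the lid is shut and both clips have snapped and hold by themselves; the job was handed in at about 46 s, and no verdict came back.

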